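# Switch off the ray counter and snap the guard cap onto its tilted probe

## Robot

A 6-joint arm with a two-finger parallel gripper is mounted at the origin on the work surface. World frame = base frame: x ahead of the robot, y to its left, z up, the work surface at z = 0. Lengths are in m, angles in rad, forces in N, time in s.
With the tool pointing down it reaches from about 0.375 to 0.975 m from the base axis. Payload 3.8 kg.
Tool frame: the origin (TCP) lies at the very end of the fingers, on their centre line; the grasp point (between the pads) lies 19 mm behind it; z points along the fingers, y is the direction in which the jaws open and shut (so a half turn about z gives the same grasp; the last joint's range is limited). The gripper opens to 88 mm and grips with 3 to 60 N. Pads are 18 mm wide; open, the fingers measure 123 mm over their backs; the gripper's body (75 mm by 187 mm) begins 45 mm behind the grasp point.
Start: joints at [1.218, 0.264, 1.604, -0, 1.274, -0.037], TCP at [0.21, 0.642, 0.239] pointing down, gripper open.
Joint ranges: [-2.63, 2.63], [-0.94, 2.18], [0.31, 2.57], [-1.31, 4.45], [0, 2.66], [-2.55, 2.55]. Speed limits (rad/s): [2.57, 2.57, 3.14, 3.14, 3.14, 3.14].

## Interface

Orientations are given as a unit quaternion [x, y, z, w].
In Python, from rig import ctrl gives the robot as it stands.
- The arm moves only by the tool step_arm, never from a script. Its argument "deltas" is one flat list of numbers, 7 for each row, row after row: the shift along the tool's x, y, z in mm, then the turn, a rotation vector about the tool's x, y, z in rad, then the closure, from 0 (fully open) to 1 (shut). A call has 1 to 8 rows; each row shifts and turns the commanded pose from where the row before left it, along the tool's axes as they then stand; what a row does not reach is not made up. A row lasts 1/12 s, in which the tool goes at most 41.7 mm and 7.16 degrees, less where a joint would pass 70% of its speed; a pose out of reach is approached as far as the arm can. A call is refused whole if a number of a shift passes 41.7 or a number of a turn 0.125, either way. A call with a gripper value outside its range is refused whole. The fingers move at their own pace and stop on an object; the grip force is fixed at half the most. Time passes only in rows, so rows that do not move let the fingers close. It gives the time, the measured TCP pose, the force and the opening at its end, in the units of the state.
- ctrl.get_obs(): the state, without advancing time (a new reading comes with each control period).
- ctrl.capture(name): name is "scene" or "side" or "wrist"; returns a dict with "pixels" (420x560x3 uint8, red, green, blue), "vfov" (degrees; the focal length in pixels is half the picture's height over the tangent of half this angle, whatever the lens; pixels are square), "cx", "cy" (the principal point, pixels), "rvec" (rotation vector, rad) and "tvec" (3), from world to camera coordinates, as OpenCV has them. Camera axes: x right, y down, z forward; pixel columns grow to the right and rows downward; lengths in m; the calibration is good to about 2 mm. A picture is of the moment at which its call begins. There is no depth.
- ctrl.finish_job(): hands the job in, once; it reports no verdict.
The state is a dict: "time": time; "joint_pos": joint angles; "joint_vel": joint speeds; "joint_efforts": joint torques, N m; "tcp_pos": TCP position; "ee_rot": TCP orientation; "ft_force": force on the tool from outside, world axes, zero at the start; "ft_torque": the same for the moment, N m; "width": finger opening in m.
Only numpy, scipy, OpenCV 4.12 (cv2) and the standard library are available. Lean on these libraries where they do the work, as an engineer would, in place of code of your own. Each camera call takes 0.05 s, during which the arm holds its last target.

## Task

The counting experiment is over, so put the radiation counter to rest. Turn the selector on the meter the shorter way round until its pointer stands at the red dot (off), and press the red protective cap over the nose of the tilted probe until it snaps fully home against the black collar, firmly but without ramming it and without changing the probe's aim. Leave everything else on the bench where it is.

Things in the scene. Friction and masses are not known exactly. Their poses are not given: they have to be found in the camera images.
- cap_center (a point): Centre (half-way up) of the loose red plastic guard cap: a round cup 48 mm in diameter, 62 mm long, 45 g, standing on the bench mouth down. z runs from the mouth (31 mm below this point) to the flat closed top (31 mm above). Bore 44 mm wide, 57 mm deep, narrowed to 41 mm by a snap lip in the 6 mm next to the mouth. Fully home, this point lies 31 mm in front of collar on the probe's axis.
- collar: Black collar of the probe, 50 mm diameter, on which the cap's mouth rests when home; origin on the axis in its front face. z points out along the nose: up, leaning towards the robot's side by 25 to 42 degrees from vertical. Before the collar stands the steel nose, 38 mm diameter, 48 mm long, the last 8 mm tapering to 29 mm. The home cap stays clear of the thin window in its end.
- probe_detent (a point): Point on the probe's axis 11 mm in front of the collar, amid three sprung balls 4 mm proud of the nose. The cap slides on freely until its mouth is about 18 mm from the collar; there the balls hold it up. Some 13 to 21 N along the axis drives the lip past them: the push drops at the click, the cap jumps home over the last 5 mm and stays there by itself. Same axes as collar.
- stand: Stand of the probe, bolted to the bench: dark base plate 150 x 110 x 12 mm and two aluminium cheeks (60 mm across) that clamp the probe's sleeve at a pivot 110 mm above the bench, by friction (2 N m): a sideways push would turn it. A black hand knob sticks out to 55 mm from the middle on its +y side. Origin at the centre of the underside; the nose leans to its -x side.
- selector (a joint): Angle of the meter's selector knob, rad, anticlockwise from above positive; 0 when the white pointer line stands at the red dot (off). It turns endlessly without stops, held by light friction (0.06 N m); it starts anywhere within 2.3 rad either side of the dot.
- selector_grip (a point): Point on the upright axis of the selector, at gripping height, 23 mm above the meter's panel. The knob is a grey bar 46 mm long, 13 mm wide, its top 31 mm above the panel, on a thin black disc (52 mm diameter, 4 mm high); a white pointer line marks one end. x runs along the bar away from the pointer end, z up.
- meter: Grey count-rate meter, bolted to the bench: 194 x 154 mm, its black panel 85 mm above the bench. The selector stands 40 mm towards the robot (-x) from its centre; six dots 60 degrees apart ring the knob, the large red one (off) on the robot's side. The needle dial's frame, 7 mm high, begins 55 mm beyond the knob's axis. Origin at the centre of the underside.
- torch: Dark red torch, 173 mm long, 47 mm thick, lying on the bench; origin under the middle of its length, x axis towards its lamp. Leave alone.
- wash_bottle: Clear wash bottle, 74 mm diameter, 162 mm to the top of its white lid, with a thin bent spout up to 218 mm; origin at the centre of the underside. Leave alone.
- amber_bottle: Amber bottle with black lid, 60 mm diameter, 115 mm high; origin at the centre of the underside. Leave alone.
- dish: Flat clear dish, 92 mm across, 15 mm high; origin at the centre of the underside. Leave alone.
- note_pad: Yellow note pad, 76 x 76 x 15 mm; origin at the centre of the underside. Leave alone.
- sleeve_end (a point): Centre of the rear end of the probe's aluminium sleeve (47 mm diameter, clamped in the stand), 70 mm behind the pivot on the probe's axis; z along the nose. Nose and collar are shock-mounted: pushed along the axis they give back into the sleeve, up to 30 mm, against a spring of 4 N plus 0.65 N per mm, and come forward again when let go. The pivot lies 65 mm behind the collar at rest.
There are look-alikes about, which are no part of the job. Of the things shaped like the part that bears cap_center, the red one is meant.

How it is judged:
By the outcome, as a careful person would: the job done as asked, in the order asked, and still so for the second after the job is handed in, with the robot touching nothing.
It also fails if it takes over 72 s, if anything falls off the work surface, if the arm or the gripper's body presses on something with over 40 N, if the wrist force passes 120 N, or if a joint passes its speed limit or range.

## Working session

There is one attempt and no reset: what is moved stays moved. The work goes in short steps, Python scripts to look and compute and a tool call to move; the robot and the scene stay as the last step left them, time stands still between calls to the robot, and variables do not carry over. Pictures are saved under pics/ and viewed, and the job is handed in when it is done.

Besides the shell and the picture viewer there is one more tool, called after ">>>" as name(argument=value, ...) on one line, values as JSON. step_arm: Moves the arm, as the interface text tells. Its arguments: {"type":"object","properties":{"deltas":{"type":"array","items":{"type":"number"}}},"required":["deltas"]}

```bash
ls; mkdir -p pics
cat > h.py <<'E'
import numpy as np,cv2,pickle
from scipy.spatial.transform import Rotation as R
from rig import ctrl
def cap(n,f):
    c=ctrl.capture(n); cv2.imwrite(f'pics/{f}.png',c['pixels'][:,:,::-1]); pickle.dump(c,open(f'pics/{f}.pkl','wb')); return c
def load(f): return pickle.load(open(f'pics/{f}.pkl','rb'))
def K(c):
    f=210/np.tan(np.radians(c['vfov'])/2); return np.array([[f,0,c['cx']],[0,f,c['cy']],[0,0,1]])
def ray(c,u,v):
    Rm=cv2.Rodrigues(np.array(c['rvec'],float))[0]; t=np.array(c['tvec'],float).ravel()
    d=Rm.T@np.linalg.inv(K(c))@np.array([u,v,1.]); return -Rm.T@t, d/np.linalg.norm(d)
def onz(c,u,v,z):
    o,d=ray(c,u,v); return o+d*(z-o[2])/d[2]
def tri(L):
    A=np.zeros((3,3));b=np.zeros(3)
    for c,u,v in L:
        o,d=ray(c,u,v);P=np.eye(3)-np.outer(d,d);A+=P;b+=P@o
    x=np.linalg.solve(A,b); 
    return x,[np.linalg.norm((np.eye(3)-np.outer(ray(c,u,v)[1],ray(c,u,v)[1]))@(x-ray(c,u,v)[0])) for c,u,v in L]
def proj(c,p):
    return cv2.projectPoints(np.array(p,float).reshape(-1,3),np.array(c['rvec'],float),np.array(c['tvec'],float),K(c),None)[0].reshape(-1,2)
E
python3 - <<'E'
from h import *
for n in ['scene','side','wrist']:
    c=cap(n,n+'0'); print(n,c['vfov'],c['cx'],c['cy'],ray(c,280,210))
print(ctrl.get_obs())
E
```

```text
pics
scene 47.03291454706654 273.2945757507301 207.67148335902255 (array([1.02774025, 0.46027005, 1.12963793]), array([-0.43498757, -0.37410245, -0.81904406]))
side 42.90099634547091 282.9771886648555 201.14056450672007 (array([-0.09187687, -1.13903402,  0.97444454]), array([ 0.38000821,  0.73002662, -0.5680272 ]))
wrist 65.23445370369707 277.78994369013867 207.37704910850763 (array([0.14790673, 0.66078074, 0.38310214]), array([ 0.25370245, -0.07712494, -0.96420268]))
{'time': 0.15, 'joint_pos': array([ 1.21812045e+00,  2.64582936e-01,  1.60502351e+00,  4.80766554e-06,
        1.27369907e+00, -3.69077173e-02]), 'joint_vel': array([ 0.00139918, -0.00334349, -0.00285571,  0.00021124,  0.00124877,
        0.00078478]), 'joint_efforts': array([ 2.03900818e-04, -5.02850604e+01, -3.57463861e+01,  7.29033980e-02,
        2.51148501e-02, -1.05438019e-04]), 'tcp_pos': array([0.20943989, 0.64112406, 0.23769198]), 'ee_rot': array([ 1.57229596e-01,  9.87561705e-01, -8.39793027e-04, -1.68027910e-04]), 'ft_force': array([0.69536773, 0.60154216, 0.07417017]), 'ft_torque': array([0.02695044, 0.00741359, 0.05792434]), 'width': 0.08840072663054177}
```

View pics/scene0.png

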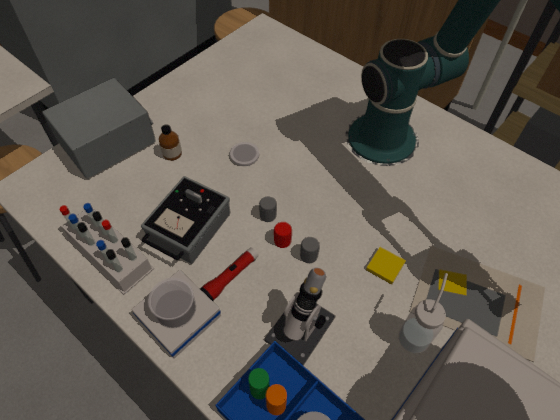

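View pics/side0.png

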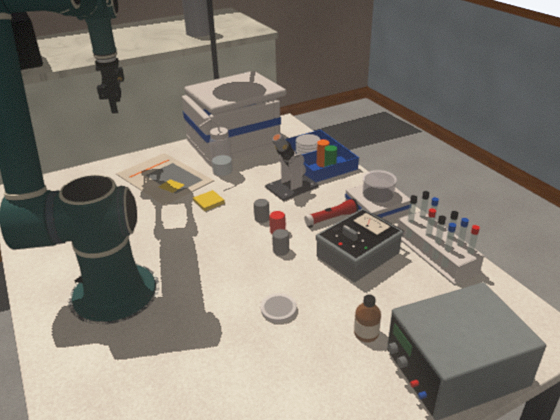

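View pics/wrist0.png

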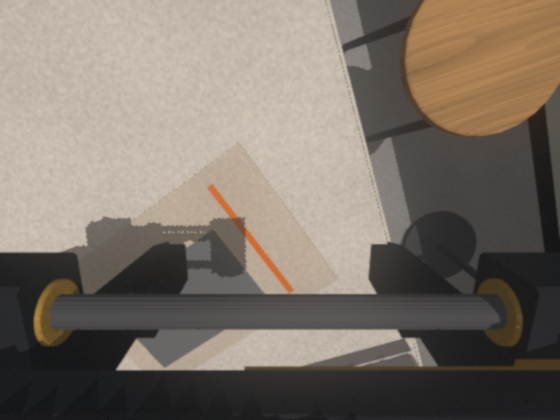

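The scene view shows the red cap at (283,235), between grey look-alikes at (268,209) and (310,249). The meter is at (185,215) with its knob near (195,197). The probe is at (305,300), torch at (231,273) and wash bottle at (425,320). In the side view the red cap is at (278,222), the meter at (358,240) and the probe at (290,165). The wrist view shows only bare bench. Next I'll take enlarged crops.

Run:
```python
from h import *
s=cv2.imread('pics/scene0.png'); d=cv2.imread('pics/side0.png')
def crop(im,x,y,w,h,k): return cv2.resize(im[y:y+h,x:x+w],None,fx=k,fy=k,interpolation=cv2.INTER_CUBIC)
a=crop(s,135,170,100,100,4);b=crop(s,250,190,100,100,4)
c=crop(d,310,205,100,75,4);e=crop(d,245,190,100,75,4)
cv2.imwrite('pics/cr1.png',np.vstack([np.hstack([a[:300],b[:300]]),np.hstack([c,e])]))
a=crop(s,260,255,100,120,4);b=crop(d,245,125,100,120,4)
cv2.imwrite('pics/cr2.png',np.hstack([a,b]))
```

```text
(no output)
```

View pics/cr1.png

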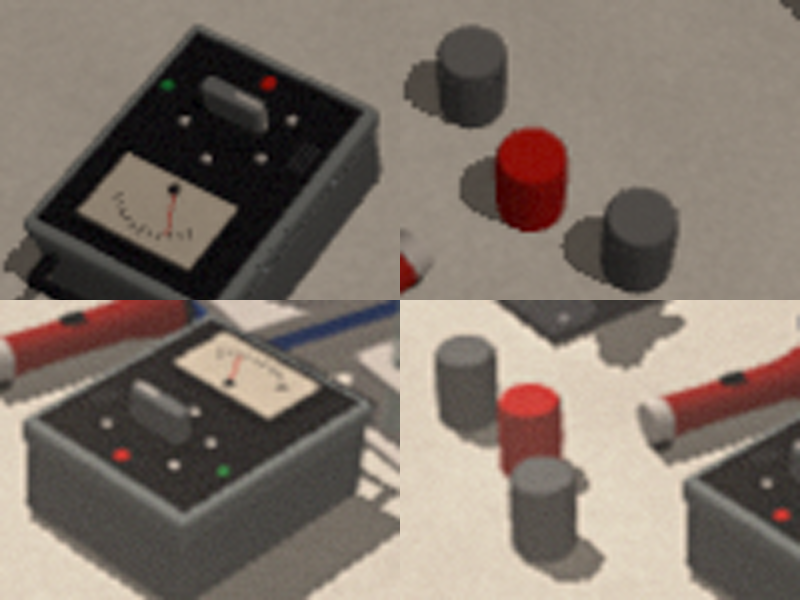

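View pics/cr2.png

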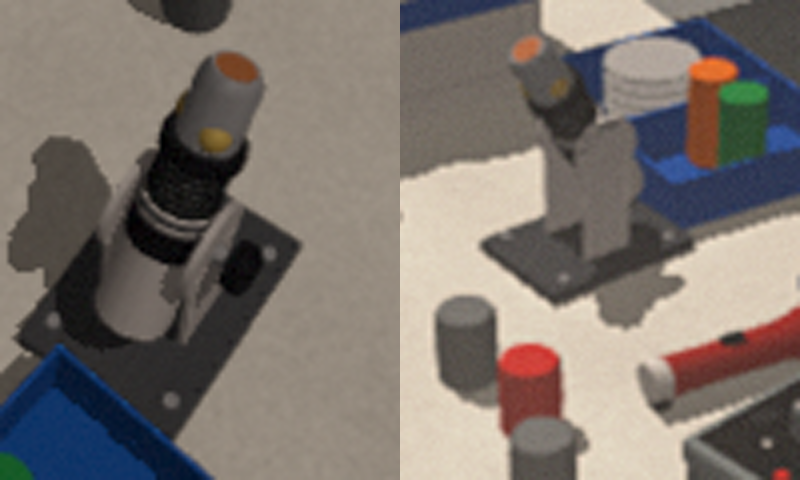

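The cap that is meant is the red one: scene (283,228) top, side (277,215). The two of the same shape beside it are grey. Now some first positions.

Run:
```python
from h import *
s=load('scene0');d=load('side0')
def S(x,y,ox,oy): return (s,ox+(x+.5)/4-.5,oy+(y+.5)/4-.5)
def D(x,y,ox,oy): return (d,ox+(x+.5)/4-.5,oy+(y+.5)/4-.5)
for n,a in dict(red=(268,83),green=(167,86),w1=(185,121),w2=(207,158),w3=(262,158),w4=(292,121)).items():
    print(n,onz(*S(*a,135,170),.085))
for n,a in dict(red=(122,155),green=(223,171),wa=(174,164),wb=(107,123),wc=(210,142)).items():
    print(n,onz(*D(*a,310,205),.085))
print('bar ends', [onz(*S(*a,135,170),.116) for a in [(207,85),(265,125)]],[onz(*D(*a,310,205),.116) for a in [(137,85),(188,118)]])
print('cap',tri([S(132,152,250,190),D(130,100,245,190)]))
print('tip',tri([S(237,67,260,255),D(527,48,345-200,125)]) if 0 else tri([S(237,67,260,255),D(127,48,245,125)]))
```

```text
red [ 0.56666651 -0.21875106  0.085     ]
green [ 0.61430488 -0.2679485   0.085     ]
w1 [ 0.62585712 -0.23670238  0.085     ]
w2 [ 0.63643308 -0.20307882  0.085     ]
w3 [ 0.61210561 -0.17600087  0.085     ]
w4 [ 0.57788171 -0.18329907  0.085     ]
red [ 0.5675387  -0.21515872  0.085     ]
green [ 0.61569238 -0.2626938   0.085     ]
wa [ 0.59200176 -0.24043624  0.085     ]
wb [ 0.57828277 -0.18071496  0.085     ]
wc [ 0.62653177 -0.23297591  0.085     ]
bar ends [array([ 0.60838353, -0.22732807,  0.116     ]), array([ 0.60518511, -0.17491329,  0.116     ])] [array([ 0.59564207, -0.18896798,  0.116     ]), array([ 0.60405361, -0.23630058,  0.116     ])]
cap (array([0.49904699, 0.01564268, 0.06288043]), [np.float64(9.730922702975438e-05), np.float64(9.730922702973075e-05)])
tip (array([0.60343898, 0.20790446, 0.2096408 ]), [np.float64(1.53314373967011e-05), np.float64(1.533143739672822e-05)])
```

```bash
cat >> h.py <<'E'
def T(p,Rm):
    M=np.eye(4);M[:3,:3]=Rm;M[:3,3]=p;return M
def cur():
    o=ctrl.get_obs(); return T(o['tcp_pos'],R.from_quat(o['ee_rot']).as_matrix())
def down(jaw,tilt=None):
    "tool down, tool y at angle jaw(rad) in world xy"
    y=np.array([np.cos(jaw),np.sin(jaw),0]);z=np.array([0,0,-1.]);return np.column_stack([np.cross(y,z),y,z])
def rel(M,N):
    "tool-frame shift mm and rotvec from M to N"
    D=np.linalg.inv(M)@N; return (D[:3,3]*1000).round(1), R.from_matrix(D[:3,:3]).as_rotvec().round(4)
def run(M,rows):
    for r in rows: 
        M=M@T(np.array(r[:3])/1000,R.from_rotvec(r[3:6]).as_matrix())
    return M
E
python3 - <<'E'
from h import *
w=load('wrist0');M=cur()
Rc=cv2.Rodrigues(np.array(w['rvec']))[0]; C=np.eye(4);C[:3,:3]=Rc;C[:3,3]=np.ravel(w['tvec'])
X=C@M; np.save('X.npy',X) # cam from tool
for p in [(0,0,0),(0,0,.05),(0,0,.1),(0,0,.15),(0,0,.2),(-.03,0,.15),(.03,0,.15),(.05,0,.15),(.05,0,.1)]:
    q=X@np.array([*p,1]); k=K(w)@q[:3]; print(p,k[:2]/k[2])
r=[[0,0,-8,0,0,.113]]*10
N=run(M,r);print(N, rel(N,T([.602,-.19,.28],down(np.radians(7)))))
E
```

```text
(0, 0, 0) [279.10900912 259.5649678 ]
(0, 0, 0.05) [278.75081564 226.73123806]
(0, 0, 0.1) [278.52901515 206.39994242]
(0, 0, 0.15) [278.37816386 192.57219111]
(0, 0, 0.2) [278.2689131  182.55774324]
(-0.03, 0, 0.15) [278.38610784 223.64667003]
(0.03, 0, 0.15) [278.36980299 159.86693756]
(0.05, 0, 0.15) [278.36398097 137.09292628]
(0.05, 0, 0.1) [278.52004902 140.53245596]
[[-1.24701735e-01  9.92194095e-01 -5.95956495e-04  2.09487562e-01]
 [ 9.92193111e-01  1.24700647e-01 -1.60585695e-03  6.41252525e-01]
 [-1.51900562e-03 -7.91557076e-04 -9.99998533e-01  3.17691859e-01]
 [ 0.00000000e+00  0.00000000e+00  0.00000000e+00  1.00000000e+00]] (array([-873.7,  285.8,   38.8]), array([-0.0008,  0.0015,  0.0029]))
```

>>> step_arm(deltas=[0, 0, -10, 0, 0, 0.113, 0, 0, 0, -10, 0, 0, 0.113, 0, 0, 0, -10, 0, 0, 0.113, 0, 0, 0, -10, 0, 0, 0.113, 0, 0, 0, -10, 0, 0, 0.113, 0, 0, 0, -10, 0, 0, 0.113, 0, 0, 0, -10, 0, 0, 0.113, 0, 0, 0, -10, 0, 0, 0.113, 0])

```text
time: 0.82
tcp_pos: [0.2095, 0.6414, 0.3186]
ee_rot: [0.575, 0.818, -0.0, 0.0]
ft_force: [0.0, 0.7, 0.1]
width: 0.0883
```

>>> step_arm(deltas=[0, 0, 0, 0, 0, 0.115, 0, 0, 0, 0, 0, 0, 0.115, 0])

```text
time: 0.98
tcp_pos: [0.2097, 0.6419, 0.3195]
ee_rot: [0.665, 0.747, 0.001, -0.0]
ft_force: [-0.5, -0.5, 1.1]
width: 0.0881
```

Run:
```python
from h import *
M=cur();print(M.round(4));print(rel(M,T([.602,-.19,.30],down(np.radians(7)))))
```

```text
[[-1.151e-01  9.934e-01  4.000e-04  2.097e-01]
 [ 9.934e-01  1.151e-01  1.200e-03  6.419e-01]
 [ 1.100e-03  6.000e-04 -1.000e+00  3.195e-01]
 [ 0.000e+00  0.000e+00  0.000e+00  1.000e+00]]
(array([-871.5,  293.9,   18.7]), array([ 0.0006, -0.0011, -0.0069]))
```

>>> step_arm(deltas=[-36, 12, 0, 0, 0, 0, 0, -36, 12, 0, 0, 0, 0, 0, -36, 12, 0, 0, 0, 0, 0, -36, 12, 0, 0, 0, 0, 0, -36, 12, 0, 0, 0, 0, 0, -36, 12, 0, 0, 0, 0, 0, -36, 12, 0, 0, 0, 0, 0, -36, 12, 0, 0, 0, 0, 0])

```text
time: 1.65
tcp_pos: [0.3399, 0.3655, 0.3184]
ee_rot: [0.663, 0.749, -0.0, 0.0]
ft_force: [0.6, -0.6, 0.4]
width: 0.0879
```

>>> step_arm(deltas=[-36, 12, 0, 0, 0, 0, 0, -36, 12, 0, 0, 0, 0, 0, -36, 12, 0, 0, 0, 0, 0, -36, 12, 0, 0, 0, 0, 0, -36, 12, 0, 0, 0, 0, 0, -36, 12, 0, 0, 0, 0, 0, -36, 12, 0, 0, 0, 0, 0, -36, 12, 0, 0, 0, 0, 0])

```text
time: 2.32
tcp_pos: [0.4699, 0.0911, 0.3186]
ee_rot: [0.663, 0.749, 0.0, 0.0]
ft_force: [0.0, 0.5, 0.5]
width: 0.0882
```

>>> step_arm(deltas=[-36, 12, 2, 0, 0, 0, 0, -36, 12, 2, 0, 0, 0, 0, -36, 12, 2, 0, 0, 0, 0, -36, 12, 2, 0, 0, 0, 0, -36, 12, 2, 0, 0, 0, 0, -36, 12, 2, 0, 0, 0, 0, -36, 12, 2, 0, 0, 0, 0, -10, 10, 2, 0, 0, 0, 0])

```text
time: 2.98
tcp_pos: [0.5953, -0.1606, 0.3018]
ee_rot: [0.664, 0.747, -0.001, 0.0]
ft_force: [0.1, 0.7, 0.4]
width: 0.0882
```

>>> step_arm(deltas=[0, 0, 0, 0, 0, 0, 0, 0, 0, 0, 0, 0, 0, 0])

```text
time: 3.15
tcp_pos: [0.5944, -0.1561, 0.3017]
ee_rot: [0.664, 0.748, -0.0, -0.001]
ft_force: [0.4, 0.4, 0.3]
width: 0.0882
```

Run:
```python
from h import *
c=cap('wrist','w1');cap('side','s1');M=cur();print(M.round(4))
X=np.load('X.npy');Rc=cv2.Rodrigues(np.array(c['rvec']))[0];C=T(np.ravel(c['tvec']),Rc);print((C@M-X).round(4))
im=cv2.imread('pics/w1.png');cv2.imwrite('pics/w1c.png',cv2.resize(im[60:260,140:420],None,fx=2.8,fy=2.8,interpolation=cv2.INTER_CUBIC))
```

```text
[[-1.213e-01  9.926e-01 -1.000e-03  5.941e-01]
 [ 9.926e-01  1.213e-01  7.000e-04 -1.548e-01]
 [ 8.000e-04 -9.000e-04 -1.000e+00  3.025e-01]
 [ 0.000e+00  0.000e+00  0.000e+00  1.000e+00]]
[[-0.0019 -0.      0.0017 -0.0017]
 [-0.0003 -0.0014  0.001  -0.0007]
 [ 0.001  -0.0022  0.0003 -0.0009]
 [ 0.      0.      0.      0.    ]]
```

View pics/w1c.png

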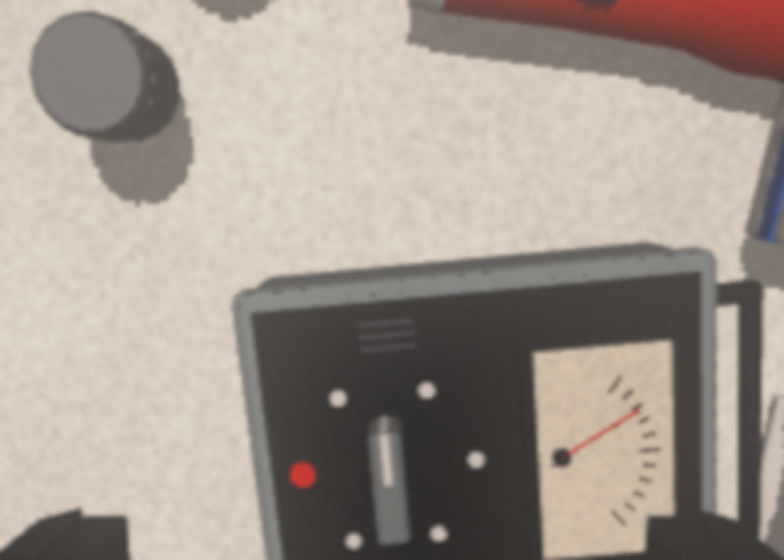

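The enlarged wrist view shows the knob bar with its white pointer line on the upper (+y) end, crop (383,430). The red dot is at (303,475) and the five white dots ring the knob. I'll measure these.

Run:
```python
from h import *
c=load('w1')
P=lambda x,y,z:onz(c,140+(x+.5)/2.8-.5,60+(y+.5)/2.8-.5,z)[:2]
D=[P(*a,.085) for a in [(303,475),(338,398),(427,390),(476,460),(438,533),(353,541)]]
cc=[(D[i]+D[i+3])/2 for i in range(3)];print(cc); ctr=np.mean(cc,0)
red=D[0]-D[3]; ra=np.degrees(np.arctan2(red[1],red[0])); print('ctr',ctr,'red ang',ra, [np.degrees(np.arctan2(*(D[i]-D[i+3])[::-1])) for i in range(3)],np.linalg.norm(red)/2)
print([np.linalg.norm(d-ctr) for d in D])
im=c['pixels'].astype(int)
# grey bar mask near knob
u,v=P(389,480,.116),0
crop=im[205:258,262:295]; g=crop.sum(2)/3
cont=cv2.findContours((g>95).astype(np.uint8),cv2.RETR_EXTERNAL,cv2.CHAIN_APPROX_NONE)[0]
for k in cont:
    if len(k)<15: continue
    r=cv2.minAreaRect(k);print(r)
for th in (120,150,170):
    print(th,[(x+262,y+205) for y,x in np.argwhere((g>th))][::6])
cv2.imwrite('pics/w1k.png',cv2.resize(crop[:,:,::-1].astype(np.uint8),None,fx=10,fy=10,interpolation=cv2.INTER_NEAREST))
```

```text
[array([ 0.60234975, -0.20975088]), array([ 0.60218501, -0.20946624]), array([ 0.60228552, -0.20960687])]
ctr [ 0.60227343 -0.209608  ] red ang -167.94137367733973 [np.float64(-167.94137367733973), np.float64(132.04153489820632), np.float64(71.84692469298132)] 0.03598545552508754
[np.float64(0.0359410042734281), np.float64(0.036089458834635234), np.float64(0.0362449649648684), np.float64(0.036030580256637045), np.float64(0.0357604827296983), np.float64(0.03623529048488801)]
((4.0, 47.5), (5.0, 6.0), 90.0)
((16.301979064941406, 26.01980209350586), (44.27915573120117, 9.950372695922852), 84.2894058227539)
120 [(np.int64(276), np.int64(210)), (np.int64(276), np.int64(213)), (np.int64(277), np.int64(215)), (np.int64(278), np.int64(216)), (np.int64(278), np.int64(217)), (np.int64(278), np.int64(218)), (np.int64(279), np.int64(219)), (np.int64(275), np.int64(221)), (np.int64(275), np.int64(222)), (np.int64(275), np.int64(223)), (np.int64(275), np.int64(224)), (np.int64(275), np.int64(225)), (np.int64(275), np.int64(226)), (np.int64(276), np.int64(227)), (np.int64(276), np.int64(228)), (np.
[... 233 characters left out ...]
), np.int64(253)), (np.int64(265), np.int64(255))]
150 [(np.int64(276), np.int64(215)), (np.int64(277), np.int64(217)), (np.int64(277), np.int64(219)), (np.int64(277), np.int64(221)), (np.int64(277), np.int64(223)), (np.int64(276), np.int64(225)), (np.int64(279), np.int64(226)), (np.int64(279), np.int64(228)), (np.int64(279), np.int64(230)), (np.int64(279), np.int64(232)), (np.int64(265), np.int64(252)), (np.int64(267), np.int64(253))]
170 [(np.int64(276), np.int64(216)), (np.int64(276), np.int64(219)), (np.int64(277), np.int64(221)), (np.int64(277), np.int64(224)), (np.int64(277), np.int64(227)), (np.int64(279), np.int64(229)), (np.int64(278), np.int64(232)), (np.int64(266), np.int64(253))]
```

View pics/w1k.png

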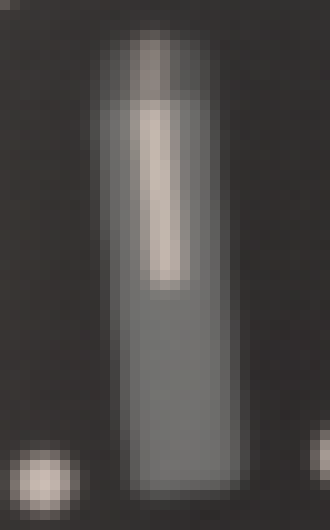

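Run:
```python
from h import *
c=load('w1')
for a,b in [((276.8,216),(280.1,253)),((277.0,215.5),(278.7,232.5))]:
    A=onz(c,*a,.116);B=onz(c,*b,.116);d=A-B;print(A,B,np.degrees(np.arctan2(d[1],d[0])),np.linalg.norm(d))
# colour/intensity-based axis: row-wise centroid of bar
im=c['pixels'].astype(float).sum(2)/3
xs=[];ys=[]
for v in range(217,252):
    row=im[v,270:288]; w=np.clip(row-60,0,50); xs.append((w*np.arange(270,288)).sum()/w.sum());ys.append(v)
p=np.polyfit(ys,xs,1);A=onz(c,np.polyval(p,217),217,.116);B=onz(c,np.polyval(p,252),252,.116);d=A-B
print(A,B,np.degrees(np.arctan2(d[1],d[0])))
M=cur();print(rel(M,T([.6023,-.2096,.150],down(np.radians(6.5)))))
```

```text
[ 0.59771222 -0.18820723  0.116     ] [ 0.60619106 -0.2292729   0.116     ] 101.66593936541231 0.04193185055527068
[ 0.59785642 -0.18763849  0.116     ] [ 0.60188296 -0.20615724  0.116     ] 102.26693932325921 0.018951436215672
[ 0.59790301 -0.18928849  0.116     ] [ 0.6060845  -0.22811406  0.116     ] 101.89951976251798
(array([-55.5,   1.7, 152.4]), array([-0.0009, -0.0008,  0.0081]))
```

>>> step_arm(deltas=[-14, 0, 5, 0, 0, 0, 0.6, -14, 0, 25, 0, 0, 0, 0.6, -14, 0, 30, 0, 0, 0, 0.6, -13, 1, 30, 0, 0, 0, 0.6, 0, 0, 30, 0, 0, 0, 0.6, 0, 0, 30, 0, 0, -0.09, 0.6, 0, 0, 0, 0, 0, 0, 0.6, 0, 0, 0, 0, 0, 0, 0.6])

```text
time: 3.92
tcp_pos: [0.6005, -0.2093, 0.1509]
ee_rot: [0.629, 0.777, -0.001, -0.002]
ft_force: [-0.3, -0.2, 0.2]
width: 0.0373
```

Run:
```python
from h import *
cap('wrist','w2');M=cur();print(M.round(4));print(rel(M,T([.6023,-.2096,.094],down(np.radians(12)))))
```

```text
[[-2.082e-01  9.781e-01 -1.000e-04  6.023e-01]
 [ 9.781e-01  2.082e-01 -1.000e-04 -2.100e-01]
 [-1.000e-04 -1.000e-04 -1.000e+00  1.533e-01]
 [ 0.000e+00  0.000e+00  0.000e+00  1.000e+00]]
(array([ 0.4,  0.1, 59.3]), array([-0.0001,  0.0001,  0.0003]))
```

View pics/w2.png

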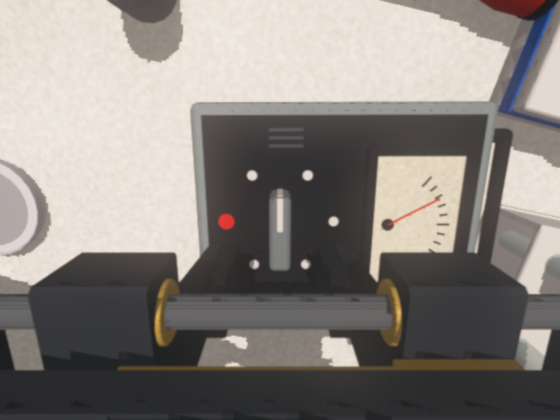

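The bar at (280,230) stands upright in the picture and centred between the fingers, so I'll descend and close.

>>> step_arm(deltas=[0, 0, 30, 0, 0, 0, 0.6, 0, 0, 24, 0, 0, 0, 0.6, 0, 0, 4, 0, 0, 0, 0.6, 0, 0, 0, 0, 0, 0, 0.6, 0, 0, 0, 0, 0, 0, 1, 0, 0, 0, 0, 0, 0, 1, 0, 0, 0, 0, 0, 0, 1, 0, 0, 0, 0, 0, 0, 1])

```text
time: 4.63
tcp_pos: [0.6018, -0.2113, 0.0971]
ee_rot: [0.628, 0.778, -0.001, 0.0]
ft_force: [-6.1, -0.6, 4.4]
width: 0.0131
```

Run:
```python
from h import *
o=ctrl.get_obs();print(o['width'],o['ft_force'],o['ft_torque'],o['joint_pos']);M=cur();print(M.round(4))
```

```text
0.013100150644609766 [-6.12961046 -0.5832624   4.42619755] [-0.2036973   1.04950639 -0.01972462] [-0.37546448  0.31404485  1.8156553  -0.00267247  1.01224109 -0.58562305]
[[-0.21    0.9777 -0.0012  0.6018]
 [ 0.9777  0.21   -0.002  -0.2113]
 [-0.0017 -0.0015 -1.      0.0971]
 [ 0.      0.      0.      1.    ]]
```

>>> step_arm(deltas=[0, 0, 0, 0, 0, -0.06, 1, 0, 0, 0, 0, 0, -0.12, 1, 0, 0, 0, 0, 0, -0.12, 1, 0, 0, 0, 0, 0, -0.12, 1, 0, 0, 0, 0, 0, -0.12, 1, 0, 0, 0, 0, 0, -0.12, 1, 0, 0, 0, 0, 0, -0.12, 1, 0, 0, 0, 0, 0, -0.12, 1])

```text
time: 5.3
tcp_pos: [0.6035, -0.2099, 0.0971]
ee_rot: [0.225, 0.974, 0.0, 0.001]
ft_force: [0.1, 3.7, 4.2]
width: 0.0128
```

>>> step_arm(deltas=[0, 0, 0, 0, 0, -0.12, 1, 0, 0, 0, 0, 0, -0.12, 1, 0, 0, 0, 0, 0, -0.12, 1, 0, 0, 0, 0, 0, -0.12, 1, 0, 0, 0, 0, 0, -0.12, 1, 0, 0, 0, 0, 0, -0.072, 1, 0, 0, 0, 0, 0, 0, 1, 0, 0, 0, 0, 0, 0, 1])

```text
time: 5.97
tcp_pos: [0.6037, -0.2082, 0.0971]
ee_rot: [-0.106, 0.994, 0.001, 0.001]
ft_force: [-0.3, 8.0, 5.1]
width: 0.0125
```

Run:
```python
from h import *
o=ctrl.get_obs();print(o['width'],o['ft_force'],o['ft_torque'],o['joint_pos']);M=cur();print(M.round(4), np.degrees(np.arctan2(M[1,1],M[0,1])))
```

```text
0.012469018770291666 [-0.28660894  7.96240267  5.06314031] [1.16164506 0.01904876 0.04372323] [-0.37300713  0.31422464  1.81545413  0.00411995  1.01035455 -2.15793848]
[[-0.9776 -0.2104  0.0027  0.6037]
 [-0.2104  0.9776  0.0027 -0.2082]
 [-0.0032  0.002  -1.      0.0971]
 [ 0.      0.      0.      1.    ]] 102.14390064460233
```

>>> step_arm(deltas=[0, 0, 0, 0, 0, 0, 0.55, 0, 0, 0, 0, 0, 0, 0.55, 0, 0, 0, 0, 0, 0, 0.55, 0, 0, -30, 0, 0, 0, 0.55, 0, 0, -40, 0, 0, 0, 0.55, 0, 0, -40, 0, 0, 0, 0.55, 0, 0, -40, 0, 0, 0, 0.55, 0, 0, -20, 0, 0, 0, 0.55])

```text
time: 6.63
tcp_pos: [0.6042, -0.2115, 0.2712]
ee_rot: [-0.106, 0.994, -0.002, 0.004]
ft_force: [0.8, -0.9, 0.3]
width: 0.0397
```

>>> step_arm(deltas=[0, 0, 0, 0, 0, 0, 0.55, 0, 0, 0, 0, 0, 0, 0.55])

```text
time: 6.8
tcp_pos: [0.6032, -0.211, 0.2669]
ee_rot: [-0.106, 0.994, -0.001, 0.002]
ft_force: [0.2, 0.6, 0.2]
width: 0.0396
```

Run:
```python
from h import *
c=cap('wrist','w3');M=cur();print(M.round(4))
print(proj(c,[.6023,-.2096,.116]))
im=cv2.imread('pics/w3.png');cv2.imwrite('pics/w3c.png',cv2.resize(im[120:260,190:370],None,fx=4,fy=4,interpolation=cv2.INTER_CUBIC))
```

```text
[[-9.776e-01 -2.102e-01 -1.000e-04  6.021e-01]
 [-2.102e-01  9.776e-01 -2.000e-04 -2.104e-01]
 [ 1.000e-04 -2.000e-04 -1.000e+00  2.644e-01]
 [ 0.000e+00  0.000e+00  0.000e+00  1.000e+00]]
[[280.94013634 191.48623295]]
```

View pics/w3c.png

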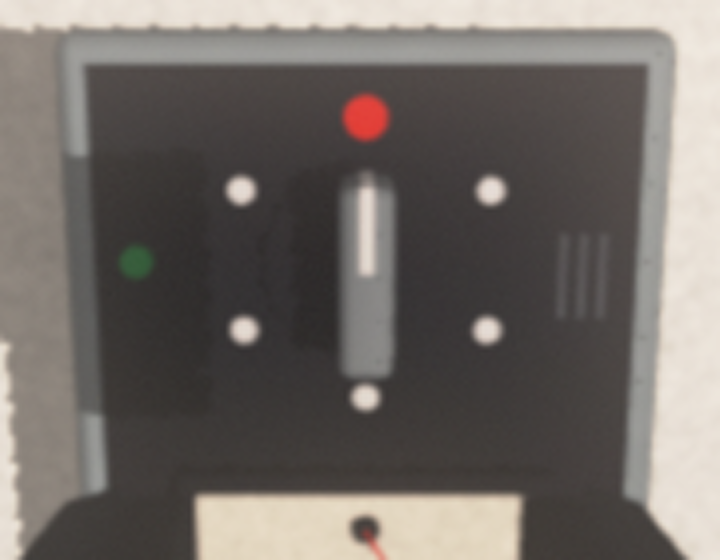

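The pointer line at crop x 366, running up from y 275 to 175, now aims straight at the red dot (366,117), so the selector is done. Next is the probe's axis in the two fixed views.

Run:
```python
from h import *
a=cv2.imread('pics/scene0.png')[260:345,262:340];b=cv2.imread('pics/side0.png')[128:200,262:312]
cv2.imwrite('pics/p1.png',cv2.resize(a,None,fx=7,fy=7,interpolation=cv2.INTER_CUBIC))
cv2.imwrite('pics/p2.png',cv2.resize(b,None,fx=8,fy=8,interpolation=cv2.INTER_CUBIC))
```

```text
(no output)
```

View pics/p1.png

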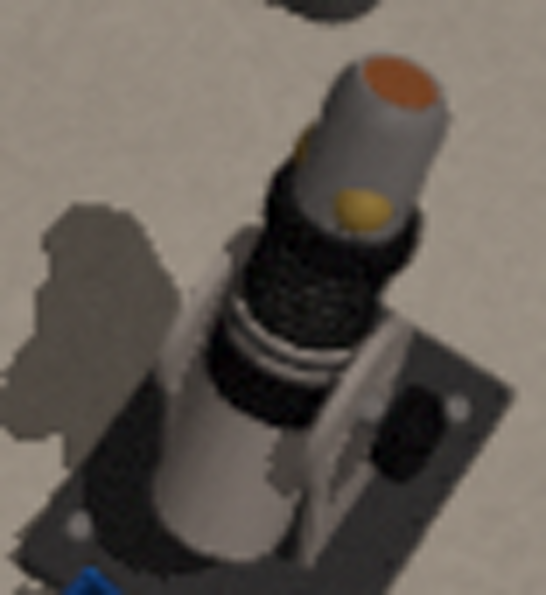

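View pics/p2.png

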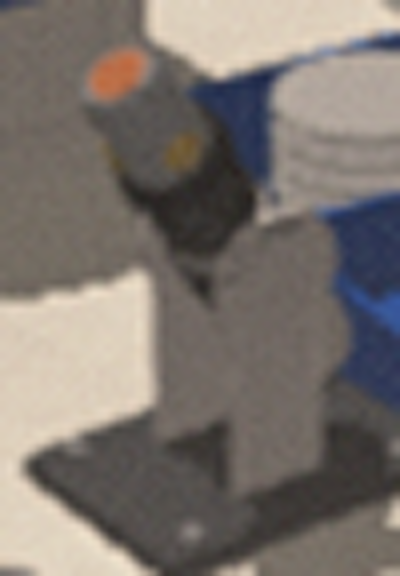

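Run:
```python
from h import *
s=load('scene0');d=load('side0')
S=lambda x,y:(s,262+(x+.5)/7-.5,260+(y+.5)/7-.5)
D=lambda x,y:(d,262+(x+.5)/8-.5,128+(y+.5)/8-.5)
tip,e=tri([S(403,83),D(120,74)]);print('tip',tip,e)
def n(a,b): 
    v=np.cross(ray(*a)[1],ray(*b)[1]);return v/np.linalg.norm(v)
ax=np.cross(n(S(403,83),S(228,505)),n(D(120,74),D(221,230)));ax/=np.linalg.norm(ax);ax*=np.sign(ax[2])
print(ax,'tilt',np.degrees(np.arccos(ax[2])),'az',np.degrees(np.arctan2(ax[1],ax[0])),'pivot z',tip[2]-.113*ax[2])
for q in [S(512,393),S(15,560),D(28,465),D(170,572)]: print(onz(*q,.012))
c=load('scene0');im=c['pixels'][:,:,::-1]
```

```text
tip [0.60345933 0.20796993 0.20910117] [np.float64(0.0005900284350889799), np.float64(0.0005900284350889248)]
[-0.48367183 -0.06551238  0.87279418] tilt 29.215016753014332 az -172.28634491308347 pivot z 0.11047542312572932
[0.58123188 0.25895779 0.012     ]
[0.74159096 0.17030019 0.012     ]
[0.57721742 0.25144666 0.012     ]
[0.58982773 0.14859293 0.012     ]
```

Run:
```python
from h import *
s=load('scene0');d=load('side0')
S=lambda x,y:(s,250+(x+.5)/4-.5,190+(y+.5)/4-.5)
D=lambda x,y:(d,245+(x+.5)/4-.5,190+(y+.5)/4-.5)
for n,a,b in [('red',(132,152),(130,100)),('A',(72,50),(144,176)),('B',(242,215),(66,52))]:
    print(n,tri([S(*a),D(*b)]),onz(*S(*a),.062),onz(*D(*b),.062))
M=cur();print(rel(M,T([.499,.0156,.25],down(np.radians(102)))))
```

```text
red (array([0.49904699, 0.01564268, 0.06288043]), [np.float64(9.730922702975438e-05), np.float64(9.730922702973075e-05)]) [0.49852295 0.0153226  0.062     ] [0.49968614 0.01668264 0.062     ]
A (array([ 0.46401705, -0.07015586,  0.06197838]), [np.float64(0.00041376601957732883), np.float64(0.0004137660195774294)]) [ 0.46365699 -0.0699465   0.062     ] [ 0.46430254 -0.07048651  0.062     ]
B (array([0.48751887, 0.09938283, 0.06123199]), [np.float64(0.000512793145590459), np.float64(0.0005127931455904728)]) [0.48743478 0.0998823  0.062     ] [0.48737237 0.09790599 0.062     ]
(array([ 53.2, 242.7,  14.4]), array([-0.0002, -0.0001,  0.0024]))
```

>>> step_arm(deltas=[8, 35, 0, 0, 0, 0, 0.3, 8, 35, 0, 0, 0, 0, 0.3, 8, 35, 2, 0, 0, 0, 0.3, 8, 35, 2, 0, 0, 0, 0.3, 7, 35, 3, 0, 0, 0, 0.3, 7, 34, 3, 0, 0, 0, 0.3, 7, 34, 4, 0, 0, 0.1, 0.3, 0, 0, 0, 0, 0, 0, 0.3])

```text
time: 7.52
tcp_pos: [0.4947, 0.0204, 0.2467]
ee_rot: [-0.056, 0.998, 0.001, -0.004]
ft_force: [0.1, 0.6, 0.1]
width: 0.0616
```

>>> step_arm(deltas=[0, 0, 0, 0, 0, 0, 0.3, 0, 0, 0, 0, 0, 0, 0.3])

```text
time: 7.68
tcp_pos: [0.4986, 0.0159, 0.2489]
ee_rot: [-0.057, 0.998, -0.0, -0.001]
ft_force: [0.6, 0.1, 0.1]
width: 0.062
```

Run:
```python
from h import *
c=cap('wrist','w4');M=cur();print(M.round(4))
hsv=cv2.cvtColor(c['pixels'],cv2.COLOR_RGB2HSV)
m=((hsv[...,0]<8)|(hsv[...,0]>172))&(hsv[...,1]>150)&(hsv[...,2]>90);m=m.astype(np.uint8)*255
for k in cv2.findContours(m,cv2.RETR_EXTERNAL,cv2.CHAIN_APPROX_NONE)[0]:
    if cv2.contourArea(k)>300:
        print(cv2.boundingRect(k),cv2.contourArea(k))
print(proj(c,[.499,.0156,.062]))
```

```text
[[-9.937e-01 -1.125e-01 -2.000e-03  4.991e-01]
 [-1.125e-01  9.937e-01 -6.000e-04  1.550e-02]
 [ 2.100e-03 -3.000e-04 -1.000e+00  2.494e-01]
 [ 0.000e+00  0.000e+00  0.000e+00  1.000e+00]]
(223, 330, 31, 37) 931.5
(238, 268, 23, 26) 424.0
(259, 166, 43, 41) 1325.0
[[278.30039723 185.97703523]]
```

View pics/w4.png

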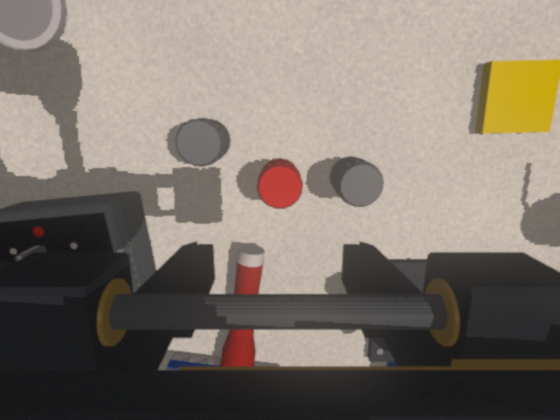

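The wrist view shows the red cap at (280,186) beneath the gripper. The grey look-alikes are at (201,142) and (358,182), clear of the fingers at this opening.

Run:
```python
from h import *
c=load('w4')
im=c['pixels']; print(cv2.resize(im[160:212,255:306],None,fx=1,fy=1)[::6,25].tolist())
hsv=cv2.cvtColor(im,cv2.COLOR_RGB2HSV)
m=((hsv[...,0]<8)|(hsv[...,0]>172))&(hsv[...,1]>120)&(hsv[...,2]>165)
m[:150]=0;m[215:]=0;k=max(cv2.findContours(m.astype(np.uint8),cv2.RETR_EXTERNAL,cv2.CHAIN_APPROX_NONE)[0],key=len)
print(cv2.boundingRect(k),cv2.fitEllipse(k))
(u,v)=cv2.fitEllipse(k)[0]
p=onz(c,u,v,.062);print(p);M=cur();print(rel(M,T([p[0],p[1],.030],down(np.radians(96.4)))))
```

```text
[[109, 64, 60], [156, 65, 59], [188, 65, 59], [187, 63, 57], [187, 64, 57], [188, 65, 58], [190, 67, 60], [188, 67, 60], [157, 120, 112]]
(260, 167, 42, 41) ((279.935302734375, 186.78878784179688), (39.53453826904297, 40.60772705078125), 82.90574645996094)
[0.49965536 0.01737217 0.062     ]
(array([ -1.2,   1.9, 219.4]), array([-0.0003, -0.0021,  0.001 ]))
```

>>> step_arm(deltas=[-1, 1.5, 30, 0, 0, 0, 0.3, 0, 0, 40, 0, 0, 0, 0.3, 0, 0, 40, 0, 0, 0, 0.3, 0, 0, 40, 0, 0, 0, 0.3, 0, 0, 35, 0, 0, 0, 0.3, 0, 0, 24, 0, 0, 0, 0.3, 0, 0, 10, 0, 0, 0, 0.3, 0, 0, 0, 0, 0, 0, 0.3])

```text
time: 8.4
tcp_pos: [0.4979, 0.0167, 0.0286]
ee_rot: [-0.055, 0.998, 0.0, -0.003]
ft_force: [0.3, 0.4, 1.2]
width: 0.0618
```

>>> step_arm(deltas=[0, 0, 0, 0, 0, 0, 0.5, 0, 0, 0, 0, 0, 0, 1, 0, 0, 0, 0, 0, 0, 1, 0, 0, 0, 0, 0, 0, 1, 0, 0, 0, 0, 0, 0, 1])

```text
time: 8.82
tcp_pos: [0.502, 0.0177, 0.0336]
ee_rot: [-0.056, 0.998, -0.0, 0.002]
ft_force: [0.1, 0.1, 3.2]
width: 0.0477
```

Run:
```python
from h import *
o=ctrl.get_obs();print(o['width'],o['ft_force'],o['ft_torque'],o['joint_pos']);M=cur();print(M.round(4))
```

```text
0.047739848012332636 [0.124095   0.14217544 3.19239829] [-0.08863617 -0.0216802   0.07549515] [-1.41835651e-02  1.63569966e-01  2.14779062e+00 -2.44887194e-04
  8.26137963e-01 -1.69734141e+00]
[[-9.937e-01 -1.123e-01  4.100e-03  5.020e-01]
 [-1.123e-01  9.937e-01 -2.000e-04  1.770e-02]
 [-4.000e-03 -7.000e-04 -1.000e+00  3.360e-02]
 [ 0.000e+00  0.000e+00  0.000e+00  1.000e+00]]
```

>>> step_arm(deltas=[0, 0, -20, 0, 0, 0, 1, 0, 0, -40, 0, 0, 0, 1, 0, 0, -40, 0, 0, 0, 1, 0, 0, -40, 0, 0, 0, 1, 0, 0, -40, 0, 0, 0, 1, 0, 0, -40, 0, 0, 0, 1, 0, 0, -40, 0, 0, 0, 1, 0, 0, -20, 0, 0, 0, 1])

```text
time: 9.48
tcp_pos: [0.5019, 0.0179, 0.3185]
ee_rot: [-0.056, 0.998, -0.0, 0.005]
ft_force: [0.7, 0.8, -0.6]
width: 0.0474
```

>>> step_arm(deltas=[-28, 30, 0, 0, 0, 0, 1, -28, 30, 0, 0, 0, 0, 1, -28, 30, 0, 0, 0, 0, 1, -28, 30, 0, 0, 0, 0, 1, -27, 30, 0, 0, 0, 0, 1, -26, 30, 0, 0, 0, 0, 1, 0, 0, 0, 0, 0, 0, 1, 0, 0, 0, 0, 0, 0, 1])

```text
time: 10.15
tcp_pos: [0.6441, 0.2169, 0.3105]
ee_rot: [-0.058, 0.998, -0.0, -0.001]
ft_force: [-0.6, -0.5, -0.8]
width: 0.0476
```

Run:
```python
from h import *
o=ctrl.get_obs();print(o['width'],o['ft_force'])
c=cap('wrist','w5');M=cur();print(M.round(4));cap('side','s5');cap('scene','sc5')
print(proj(c,[.6035,.208,.2095]))
```

```text
0.04757606957489574 [-0.59924951 -0.46844873 -0.79223398]
[[-9.935e-01 -1.136e-01 -1.300e-03  6.436e-01]
 [-1.136e-01  9.935e-01 -9.000e-04  2.156e-01]
 [ 1.400e-03 -7.000e-04 -1.000e+00  3.111e-01]
 [ 0.000e+00  0.000e+00  0.000e+00  1.000e+00]]
[[273.40287493 152.88459205]]
```

View pics/w5.png

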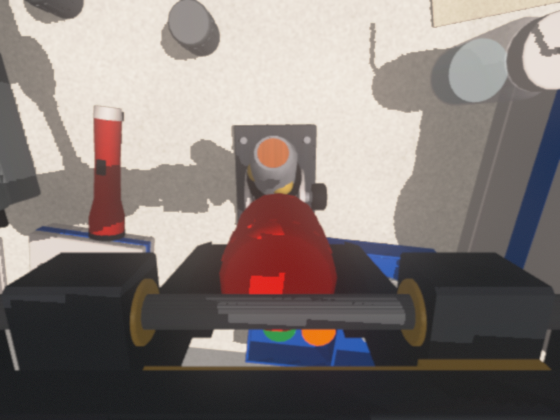

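The wrist view shows the orange window of the nose end at (272,152). The stand plate's front edge runs from about (235,126) to (315,126), and the held cap is at the bottom centre. I'll refine the stand's yaw and the tip.

Run:
```python
from h import *
c=load('w5');im=cv2.cvtColor(c['pixels'],cv2.COLOR_RGB2BGR)
hsv=cv2.cvtColor(im,cv2.COLOR_BGR2HSV)
m=((hsv[...,0]<14)&(hsv[...,1]>110)&(hsv[...,2]>120)).astype(np.uint8);m[:130]=0;m[178:]=0;m[:,:240]=0;m[:,310:]=0
k=max(cv2.findContours(m,cv2.RETR_EXTERNAL,cv2.CHAIN_APPROX_NONE)[0],key=len);e=cv2.fitEllipse(k);print(e)
print('tip@.2095',onz(c,*e[0],.2095), 'rad mm',e[1])
cv2.imwrite('pics/w5c.png',cv2.resize(im[115:215,225:330],None,fx=7,fy=7,interpolation=cv2.INTER_CUBIC)[:600])
# plate front edge: row of gradient per column; left/right edge
g=cv2.cvtColor(im,cv2.COLOR_BGR2GRAY).astype(float)
pts=[]
for u in range(240,311):
    col=g[118:134,u];i=np.argmin(np.diff(col));pts.append((u,118+i+.5))
P=np.array(pts);p=np.polyfit(P[:,0],P[:,1],1);r=P[:,1]-np.polyval(p,P[:,0]);P=P[abs(r)<1];p=np.polyfit(P[:,0],P[:,1],1);print(p)
A=onz(c,240,np.polyval(p,240),.012);B=onz(c,310,np.polyval(p,310),.012);d=B-A;print('front edge dir',np.degrees(np.arctan2(d[1],d[0])))
for (a,b,s) in [(226,243,1),(306,323,-1)]:
    Q=[]
    for v in range(132,176):
        row=g[v,a:b];i=np.argmin(s*np.diff(row));Q.append((v,a+i+.5))
    Q=np.array(Q);q=np.polyfit(Q[:,0],Q[:,1],1);r=Q[:,1]-np.polyval(q,Q[:,0]);Q=Q[abs(r)<1.2];q=np.polyfit(Q[:,0],Q[:,1],1)
    A2=onz(c,np.polyval(q,132),132,.012);B2=onz(c,np.polyval(q,175),175,.012);d=A2-B2;print('side',len(Q),np.degrees(np.arctan2(d[1],d[0])))
    v=np.polyval(p,np.polyval(q,126));print('corner',onz(c,np.polyval(q,v),v,.012))
```

```text
((272.7157897949219, 152.5489044189453), (27.492176055908203, 29.834991455078125), 89.28458404541016)
tip@.2095 [0.60331215 0.20746411 0.2095    ] rad mm (27.492176055908203, 29.834991455078125)
[-1.74044266e-02  1.28962274e+02]
front edge dir 97.5211777575565
side 41 -169.366395534253
corner [0.59264952 0.14792968 0.012     ]
side 44 -172.54753599762276
corner [0.57799306 0.25896402 0.012     ]
```

View pics/w5c.png

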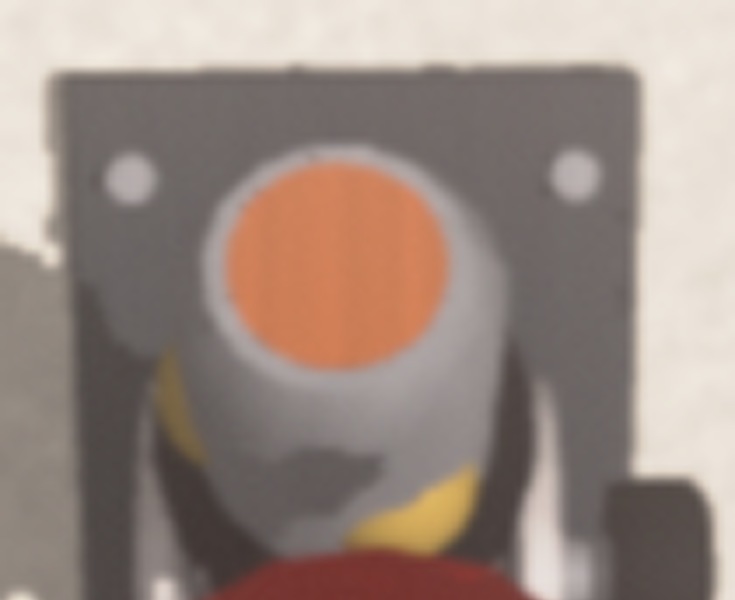

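```bash
cat >> h.py <<'E'
def axis(tilt,az):
    t,a=np.radians([tilt,az]);return np.array([np.sin(t)*np.cos(a),np.sin(t)*np.sin(a),np.cos(t)])
def toolR(ax,jaw):
    z=-ax;y=np.array([np.cos(np.radians(jaw)),np.sin(np.radians(jaw)),0]);y-=z*(y@z);y/=np.linalg.norm(y);return np.column_stack([np.cross(y,z),y,z])
E
python3 - <<'E'
from h import *
X=np.load('X.npy');c=load('w5');k=K(c)
a=np.linspace(0,2*np.pi,73)
for z in (.031,.029,.033,.035):
  for dx in (-.002,0,.002):
    P=np.array([dx+.024*np.cos(a),.024*np.sin(a),0*a+z,0*a+1]);q=(X@P)[:3];u=(k@q);u=u[:2]/u[2];print(z,dx,'min row',u[1].min().round(1),'cols',u[0].min().round(1),u[0].max().round(1))
im=c['pixels'].astype(int)
red=(im[...,0]>2*im[...,1])&(im[...,0]>60)
print([ (v,np.where(red[v,200:360])[0][[0,-1]]+200) for v in range(192,260,8) if red[v,200:360].any()],np.where(red[180:300,279])[0][0]+180)
ax=axis(29.3,187.6);tip=np.array([.6034,.2077,.2088])
R_=toolR(ax,97.6)
M=cur()
# pre-insertion: mouth 30 mm in front of the tip, mouth = TCP+31mm z
N=T(tip+ax*(.030+.031),R_);print(N.round(4));print(rel(M,N))
r=R.from_matrix(M[:3,:3].T@R_).as_rotvec();print(r,np.linalg.norm(r))
E
```

```text
0.031 -0.002 min row 199.7 cols 236.9 320.8
0.031 0 min row 196.2 cols 236.8 321.0
0.031 0.002 min row 192.6 cols 236.7 321.1
0.029 -0.002 min row 200.6 cols 236.5 321.3
0.029 0 min row 197.0 cols 236.3 321.4
0.029 0.002 min row 193.4 cols 236.2 321.5
0.033 -0.002 min row 198.9 cols 237.3 320.4
0.033 0 min row 195.4 cols 237.2 320.5
0.033 0.002 min row 191.8 cols 237.1 320.6
0.035 -0.002 min row 198.0 cols 237.7 320.0
0.035 0 min row 194.6 cols 237.6 320.1
0.035 0.002 min row 191.1 cols 237.5 320.2
[(200, array([257, 298])), (208, array([249, 307])), (216, array([243, 311])), (224, array([240, 316])), (232, array([236, 321])), (240, array([231, 325])), (248, array([227, 329])), (256, array([223, 331]))] 194
[[-0.8644 -0.1323  0.4851  0.5738]
 [-0.1153  0.9912  0.0647  0.2038]
 [-0.4894  0.     -0.8721  0.262 ]
 [ 0.      0.      0.      1.    ]]
(array([70.3, -2.7, 50.1]), array([-0.0057, -0.5114, -0.0202]))
[-0.00570926 -0.51135445 -0.02020642] 0.5117853725350179
```

>>> step_arm(deltas=[0, 0, 0, 0, -0.102, -0.004, 1, 0, 0, 0, 0, -0.102, -0.004, 1, 0, 0, 0, 0, -0.102, -0.004, 1, 0, 0, 0, 0, -0.102, -0.004, 1, 0, 0, 0, 0, -0.103, -0.004, 1, 0, 0, 0, 0, 0, 0, 1, 0, 0, 0, 0, 0, 0, 1])

```text
time: 10.88
tcp_pos: [0.6414, 0.2134, 0.311]
ee_rot: [-0.064, 0.966, 0.014, 0.251]
ft_force: [-0.7, -0.6, -1.4]
width: 0.0476
```

Run:
```python
from h import *
ax=axis(29.3,187.6);tip=np.array([.6034,.2077,.2088]);R_=toolR(ax,97.6)
M=cur();print(M.round(4))
N=T(tip+ax*(.035+.031)-.0007*R_[:,0],R_);print(rel(M,N))
```

```text
[[-0.8662 -0.1301  0.4825  0.6414]
 [-0.1164  0.9915  0.0584  0.2134]
 [-0.486  -0.0056 -0.8739  0.311 ]
 [ 0.      0.      0.      1.    ]]
(array([82.8, -0.6,  4.6]), array([-0.0059, -0.0039,  0.0008]))
```

>>> step_arm(deltas=[25, 0, 0, 0, 0, 0, 1, 25, 0, 0, -0.006, -0.004, 0, 1, 20, -1, 2, 0, 0, 0, 1, 13, 0, 2, 0, 0, 0, 1, 0, 0, 0, 0, 0, 0, 1, 0, 0, 0, 0, 0, 0, 1])

```text
time: 11.38
tcp_pos: [0.5758, 0.2047, 0.2694]
ee_rot: [-0.064, 0.965, 0.017, 0.255]
ft_force: [0.5, 0.6, -0.9]
width: 0.0477
```

Run:
```python
from h import *
cap('wrist','w6');M=cur();cap('side','s6');cap('scene','sc6');M2=cur();print((M-M2).round(4)[:3,3])
ax=axis(29.3,187.6);tip=np.array([.6034,.2077,.2088]);R_=toolR(ax,97.6)
print(M.round(4));N=T(tip+ax*(.035+.031)-.0007*R_[:,0],R_);print(rel(M2,N))
a=cv2.imread('pics/sc6.png')[225:325,255:345];b=cv2.imread('pics/s6.png')[100:200,240:330]
cv2.imwrite('pics/p6.png',np.hstack([cv2.resize(x,None,fx=4.4,fy=5.9 if 0 else 4.4,interpolation=cv2.INTER_CUBIC) for x in (a,b)]))
```

```text
[-0.     -0.0001  0.0002]
[[-8.614e-01 -1.332e-01  4.901e-01  5.765e-01]
 [-1.154e-01  9.911e-01  6.660e-02  2.049e-01]
 [-4.946e-01  8.000e-04 -8.691e-01  2.700e-01]
 [ 0.000e+00  0.000e+00  0.000e+00  1.000e+00]]
(array([ 5.6, -0.9,  0.4]), array([0.0012, 0.0061, 0.0005]))
```

View pics/p6.png

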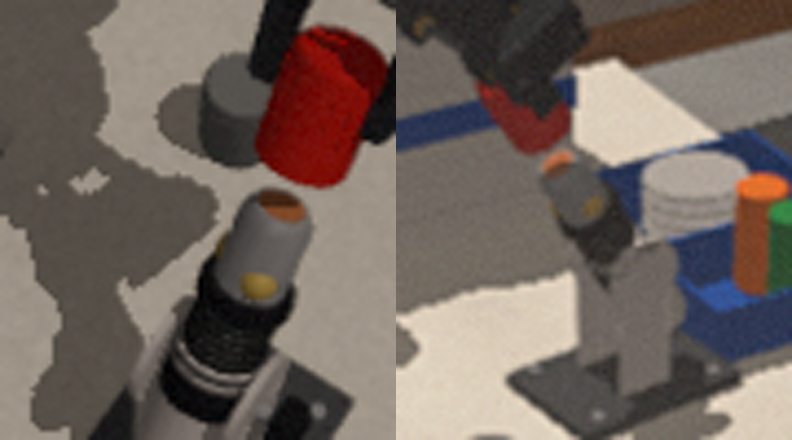

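View pics/w6.png

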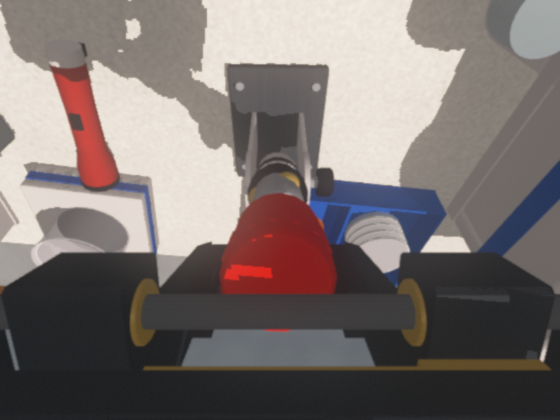

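The scene crop shows the cap's mouth at (305,160) and the nose tip at (283,207). In the side crop the cap's mouth (545,140) faces the tip (558,160). In the wrist view the nose at (279,190) is centred behind the cap (278). The measured pose is about 5 mm short in tool x, so I'll settle and average readings.

>>> step_arm(deltas=[4, 0, 0, 0, 0, 0, 1])

```text
time: 11.62
tcp_pos: [0.5731, 0.2046, 0.2678]
ee_rot: [-0.064, 0.965, 0.018, 0.255]
ft_force: [1.6, -0.5, -0.2]
width: 0.0476
```

```bash
cat > avg.py <<'E'
from h import *
import sys
ax=axis(29.3,187.6);tip=np.array([.6034,.2077,.2088]);R_=toolR(ax,97.6)
def avg(n=6):
    P=[];Q=[];F=[]
    for i in range(n):
        ctrl.capture('side');o=ctrl.get_obs();P.append(o['tcp_pos']);Q.append(o['ee_rot']);F.append(o['ft_force'])
    P=np.array(P);print('std mm',(P.std(0)*1e3).round(2),'F',np.mean(F,0).round(2))
    return T(P.mean(0),R.from_quat(Q).mean().as_matrix())
if __name__=='__main__':
    M=avg()
    N=T(tip+ax*(.031)-.0007*R_[:,0],R_);print(M[:3,3].round(4),'to tip:',rel(M,N))
E
python3 avg.py
```

```text
std mm [0.16 0.03 0.22] F [ 0.07  0.01 -0.35]
[0.5711 0.2043 0.2657] to tip: (array([-1. , -0.9, 34.5]), array([0.0009, 0.0035, 0.0012]))
```

>>> step_arm(deltas=[-1, -0.9, 10, 0.001, 0.0035, 0, 1, 0, 0, 10, 0, 0, 0, 1, 0, 0, 5, 0, 0, 0, 1, 0, 0, 0, 0, 0, 0, 1, 0, 0, 0, 0, 0, 0, 1])

```text
time: 12.33
tcp_pos: [0.5838, 0.2049, 0.2428]
ee_rot: [-0.065, 0.966, 0.016, 0.251]
ft_force: [-0.1, -0.3, -0.1]
width: 0.0475
```

```bash
python3 avg.py
python3 - <<'E'
from h import *
c=cap('wrist','w7');s=cap('side','s7');d=cap('scene','sc7')
a=cv2.imread('pics/sc7.png')[235:315,265:345];b=cv2.imread('pics/s7.png')[110:190,250:330]
cv2.imwrite('pics/p7.png',np.hstack([cv2.resize(x,None,fx=5,fy=5,interpolation=cv2.INTER_CUBIC) for x in (a,b)]))
cv2.imwrite('pics/w7c.png',cv2.resize(cv2.imread('pics/w7.png')[130:260,200:360],None,fx=5,fy=4.6,interpolation=cv2.INTER_CUBIC))
E
```

```text
std mm [0.09 0.07 0.44] F [ 0.03  0.17 -0.44]
[0.5841 0.2051 0.2444] to tip: (array([-0.2, -0. ,  9.5]), array([0.    , 0.0002, 0.0013]))
```

View pics/p7.png

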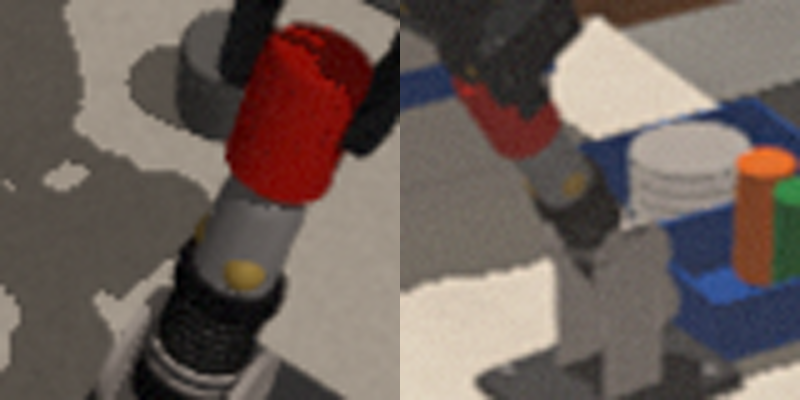

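View pics/w7c.png

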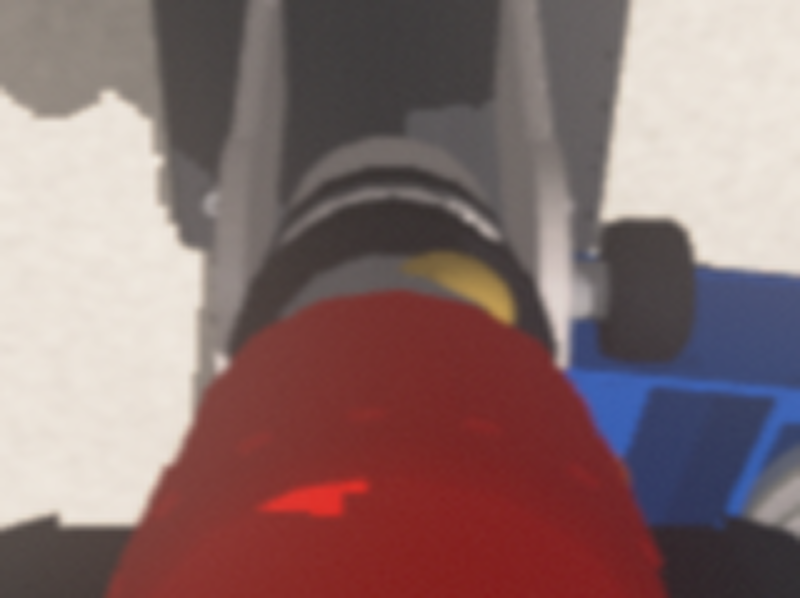

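The scene crop shows cap and nose nearly coaxial. The side crop hints at a small offset, so I'll enlarge it.

Run:
```python
from h import *
im=cv2.imread('pics/s7.png')[118:168,252:302]
big=cv2.resize(im,None,fx=12,fy=12,interpolation=cv2.INTER_CUBIC)
c=load('s7');M=cur();
ax=-M[:3,2]
a=np.linspace(0,2*np.pi,60)
def circ(ctr,r,col):
    P=ctr+r*(np.cos(a)[:,None]*M[:3,0]+np.sin(a)[:,None]*M[:3,1]);q=(proj(c,P)-[252,118]+.5)*12-.5
    cv2.polylines(big,[q.astype(int)],True,col,1)
mouth=M[:3,3]+.031*M[:3,2]; circ(mouth,.024,(0,255,0)); circ(mouth-.062*M[:3,2],.024,(0,255,0))
tip=np.array([.6034,.2077,.2088]);axp=axis(29.3,187.6)
circ(tip,.0145,(255,255,0));circ(tip-.048*axp,.025,(255,255,0))
cv2.imwrite('pics/s7z.png',cv2.convertScaleAbs(big,alpha=1.4))
im=cv2.imread('pics/sc7.png')[235:300,270:340];big=cv2.resize(im,None,fx=9,fy=9,interpolation=cv2.INTER_CUBIC)
c=load('sc7')
def circ(ctr,r,col):
    P=ctr+r*(np.cos(a)[:,None]*M[:3,0]+np.sin(a)[:,None]*M[:3,1]);q=(proj(c,P)-[270,235]+.5)*9-.5
    cv2.polylines(big,[q.astype(int)],True,col,1)
circ(mouth,.024,(0,255,0)); circ(mouth-.062*M[:3,2],.024,(0,255,0));circ(tip,.0145,(255,255,0));circ(tip-.048*axp,.025,(255,255,0))
cv2.imwrite('pics/sc7z.png',big)
```

```text
(no output)
```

View pics/s7z.png

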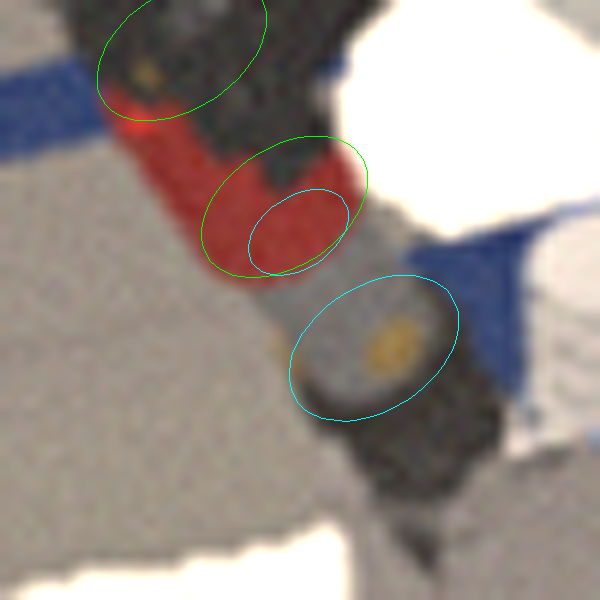

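View pics/sc7z.png

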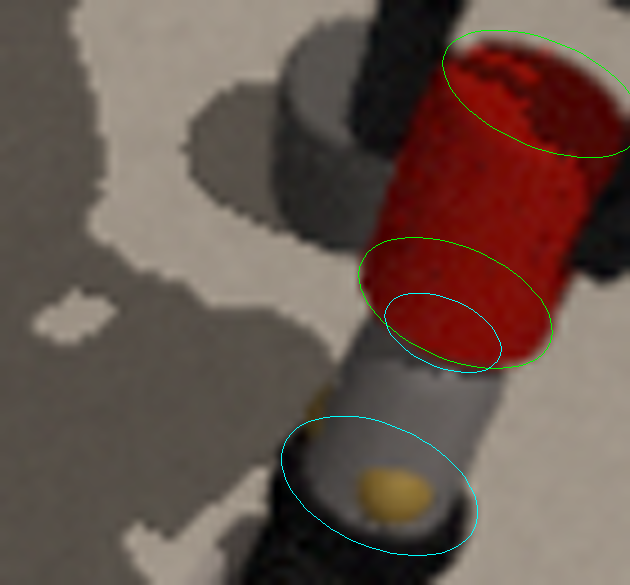

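The overlays of the predicted cap and nose circles match both views to within about 1.5 mm, and the taper allows more than that. I'll slide on gently and watch the lateral force.

>>> step_arm(deltas=[0, 0, 5, 0, 0, 0, 1, 0, 0, 5, 0, 0, 0, 1, 0, 0, 5, 0, 0, 0, 1, 0, 0, 0, 0, 0, 0, 1, 0, 0, 0, 0, 0, 0, 1])

```text
time: 13.2
tcp_pos: [0.5916, 0.2061, 0.2307]
ee_rot: [-0.065, 0.965, 0.017, 0.252]
ft_force: [0.6, -0.5, -0.3]
width: 0.0476
```

```bash
cat > st.py <<'E'
from avg import *
o=ctrl.get_obs();M=avg(2);o=ctrl.get_obs();print('t',o['time'],'F tool',(M[:3,:3].T@o['ft_force']).round(1),'T tool',(M[:3,:3].T@o['ft_torque']).round(2),'w',o['width'])
N=T(tip+ax*(.031)-.0007*R_[:,0],R_);print('to tip:',rel(M,N))
E
python3 st.py
```

```text
std mm [0.03 0.01 0.1 ] F [0.06 0.24 0.47]
t 13.3 F tool [ 0.   0.1 -0.1] T tool [-0.01  0.17  0.06] w 0.04747284092152564
to tip: (array([-0.4,  0. , -5.8]), array([-0.0001, -0.0002,  0.0013]))
```

>>> step_arm(deltas=[0, 0, 4, 0, 0, 0, 1, 0, 0, 4, 0, 0, 0, 1, 0, 0, 0, 0, 0, 0, 1, 0, 0, 0, 0, 0, 0, 1])

```text
time: 13.63
tcp_pos: [0.5955, 0.2066, 0.2241]
ee_rot: [-0.065, 0.965, 0.017, 0.253]
ft_force: [1.4, -0.5, -0.7]
width: 0.0479
```

```bash
python3 st.py
```

```text
std mm [0.02 0.01 0.04] F [ 1.55  0.26 -0.9 ]
t 13.7333 F tool [-1.8  0.2  2.1] T tool [-0.09 -0.05  0.03] w 0.04762400348234101
to tip: (array([ -0.2,  -0. , -13.6]), array([0.    , 0.0003, 0.0013]))
```

>>> step_arm(deltas=[-0.7, 0, 4, 0, 0, 0, 1, 0, 0, 4, 0, 0, 0, 1, 0, 0, 0, 0, 0, 0, 1, 0, 0, 0, 0, 0, 0, 1])

```text
time: 14.07
tcp_pos: [0.5997, 0.2071, 0.2171]
ee_rot: [-0.065, 0.965, 0.017, 0.252]
ft_force: [0.6, -0.6, -0.3]
width: 0.0476
```

```bash
python3 st.py
```

```text
std mm [0.02 0.01 0.05] F [ 1.17 -0.07  0.09]
t 14.1667 F tool [-1.4  0.1  0.7] T tool [-0.01  0.16 -0.01] w 0.04763297012237524
to tip: (array([  0.1,   0.1, -21.8]), array([-0.0002, -0.0006,  0.0013]))
```

>>> step_arm(deltas=[-0.3, 0, 4, 0, 0, 0, 1, 0, 0, 3, 0, 0, 0, 1, 0, 0, 2, 0, 0, 0, 1, 0, 0, 0, 0, 0, 0, 1, 0, 0, 0, 0, 0, 0, 1])

```text
time: 14.58
tcp_pos: [0.6047, 0.208, 0.2103]
ee_rot: [-0.065, 0.965, 0.017, 0.253]
ft_force: [-1.4, -0.2, 2.9]
width: 0.0476
```

```bash
python3 st.py
```

```text
std mm [0.03 0.   0.  ] F [0.04 0.49 2.6 ]
t 14.6833 F tool [-1.8  0.5 -2.2] T tool [-0.08 -0.01  0.02] w 0.04807497634389478
to tip: (array([  1.2,  -0.1, -30.2]), array([0.0002, 0.001 , 0.0013]))
```

>>> step_arm(deltas=[0, 0, 2, 0, 0, 0, 1, 0, 0, 2, 0, 0, 0, 1, 0, 0, 2, 0, 0, 0, 1, 0, 0, 0, 0, 0, 0, 1])

```text
time: 15.02
tcp_pos: [0.6077, 0.2084, 0.2052]
ee_rot: [-0.065, 0.965, 0.017, 0.253]
ft_force: [-2.6, -0.3, 5.3]
width: 0.0479
```

```bash
python3 st.py
```

```text
std mm [0.   0.01 0.02] F [-2.45  0.04  5.52]
t 15.1167 F tool [-0.6  0.1 -6.4] T tool [-0.1   0.11 -0.01] w 0.04795438433349224
to tip: (array([  1.3,  -0.1, -36.2]), array([0.0002, 0.0012, 0.0013]))
```

>>> step_arm(deltas=[0, 0, 2, 0, 0, 0, 1, 0, 0, 2, 0, 0, 0, 1, 0, 0, 2, 0, 0, 0, 1, 0, 0, 1, 0, 0, 0, 1, 0, 0, 0, 0, 0, 0, 1])

```text
time: 15.53
tcp_pos: [0.6113, 0.2088, 0.1998]
ee_rot: [-0.065, 0.965, 0.017, 0.253]
ft_force: [-5.2, -1.3, 9.0]
width: 0.0477
```

```bash
python3 st.py
```

```text
std mm [0.   0.01 0.03] F [-4.8  -1.3   8.94]
t 15.6333 F tool [ -0.4  -0.2 -10.5] T tool [ 0.01  0.24 -0.04] w 0.04758284448069506
to tip: (array([  1.8,  -0.1, -42.6]), array([0.0002, 0.002 , 0.0013]))
```

>>> step_arm(deltas=[0, 0, 2, 0, 0, 0, 1, 0, 0, 2, 0, 0, 0, 1, 0, 0, 0, 0, 0, 0, 1])

```text
time: 15.88
tcp_pos: [0.6132, 0.2091, 0.1966]
ee_rot: [-0.065, 0.965, 0.017, 0.253]
ft_force: [-6.2, -2.0, 10.8]
width: 0.0478
```

```bash
python3 st.py
```

```text
std mm [0.01 0.   0.01] F [-6.27 -0.97 10.95]
t 15.9833 F tool [  0.2   0.4 -12.5] T tool [0.06 0.33 0.01] w 0.04746431310795115
to tip: (array([  1.8,  -0.1, -46.4]), array([0.0002, 0.0019, 0.0011]))
```

>>> step_arm(deltas=[0, 0, 2, 0, 0, 0, 1, 0, 0, 1, 0, 0, 0, 1, 0, 0, 0, 0, 0, 0, 1])

```text
time: 16.23
tcp_pos: [0.6148, 0.2093, 0.1944]
ee_rot: [-0.065, 0.965, 0.017, 0.254]
ft_force: [-6.9, -1.8, 11.8]
width: 0.0481
```

```bash
python3 st.py
```

```text
std mm [0.   0.   0.02] F [-7.41 -1.97 12.11]
t 16.3333 F tool [  0.6  -1.5 -14.4] T tool [ 0.08  0.44 -0.01] w 0.047476892811165156
to tip: (array([  2.1,  -0.1, -49.1]), array([0.0002, 0.0025, 0.0013]))
```

>>> step_arm(deltas=[0, 0, 2, 0, 0, 0, 1, 0, 0, 1, 0, 0, 0, 1, 0, 0, 0, 0, 0, 0, 1])

```text
time: 16.58
tcp_pos: [0.6162, 0.2095, 0.1921]
ee_rot: [-0.065, 0.965, 0.017, 0.254]
ft_force: [-9.1, -1.3, 13.5]
width: 0.0477
```

```bash
python3 st.py
```

```text
std mm [0.   0.   0.02] F [-7.46 -2.32 12.98]
t 16.6833 F tool [ -0.   -1.4 -14.9] T tool [ 0.2   0.46 -0.03] w 0.047216893603003525
to tip: (array([  2.2,  -0.1, -51.9]), array([0.0001, 0.0026, 0.0013]))
```

>>> step_arm(deltas=[0, 0, 1, 0, 0, 0, 1, 0, 0, 1, 0, 0, 0, 1, 0, 0, 0, 0, 0, 0, 1])

```text
time: 16.93
tcp_pos: [0.6173, 0.2097, 0.1907]
ee_rot: [-0.065, 0.965, 0.017, 0.254]
ft_force: [-8.4, -1.8, 13.3]
width: 0.0475
```

```bash
python3 st.py
```

```text
std mm [0.   0.01 0.02] F [-9.05 -2.31 13.25]
t 17.0333 F tool [  0.9  -1.  -16.1] T tool [0.11 0.47 0.05] w 0.04798687152377219
to tip: (array([  2.6,  -0.1, -53.7]), array([0.0003, 0.0032, 0.0011]))
```

>>> step_arm(deltas=[0.5, 0, 1, 0, 0, 0, 1, 0, 0, 1, 0, 0, 0, 1, 0, 0, 0, 0, 0, 0, 1])

```text
time: 17.28
tcp_pos: [0.618, 0.2098, 0.1889]
ee_rot: [-0.065, 0.965, 0.017, 0.254]
ft_force: [-8.8, -2.1, 14.7]
width: 0.0475
```

```bash
python3 st.py
```

```text
std mm [0.01 0.01 0.01] F [-9.65 -1.98 14.64]
t 17.3833 F tool [  1.2  -1.2 -17.6] T tool [ 0.23  0.47 -0.02] w 0.047842986000235906
to tip: (array([  2.2,  -0.1, -55.5]), array([0.0002, 0.0034, 0.0012]))
```

>>> step_arm(deltas=[0.3, 0, 1, 0, 0, 0, 1, 0, 0, 1, 0, 0, 0, 1, 0, 0, 0, 0, 0, 0, 1])

```text
time: 17.63
tcp_pos: [0.6187, 0.2099, 0.1872]
ee_rot: [-0.065, 0.965, 0.017, 0.254]
ft_force: [-9.9, -2.3, 15.4]
width: 0.0473
```

```bash
python3 st.py
```

```text
std mm [0.02 0.01 0.02] F [-9.76 -2.44 15.47]
t 17.7333 F tool [  0.8  -0.8 -18.7] T tool [0.17 0.54 0.05] w 0.04747160785112944
to tip: (array([  2. ,  -0.1, -57.4]), array([0.0003, 0.0035, 0.001 ]))
```

>>> step_arm(deltas=[0, 0, 1, 0, 0, 0, 1, 0, 0, 1, 0, 0, 0, 1, 0, 0, 0, 0, 0, 0, 1])

```text
time: 17.98
tcp_pos: [0.6196, 0.21, 0.1854]
ee_rot: [-0.065, 0.965, 0.017, 0.254]
ft_force: [-11.0, -3.4, 16.6]
width: 0.0474
```

```bash
python3 st.py;python3 - <<'E'
from h import *
cap('side','s8');cap('scene','sc8')
a=cv2.imread('pics/sc8.png')[245:315,265:335];b=cv2.imread('pics/s8.png')[115:185,255:325]
cv2.imwrite('pics/p8.png',np.hstack([cv2.resize(x,None,fx=5.7,fy=5.7,interpolation=cv2.INTER_CUBIC) for x in (a,b)]))
E
```

```text
std mm [0.01 0.01 0.02] F [-10.77  -2.39  16.34]
t 18.0833 F tool [  1.4  -0.8 -19.5] T tool [0.19 0.54 0.02] w 0.047474171272550894
to tip: (array([  2. ,  -0.1, -59.3]), array([0.0003, 0.0035, 0.001 ]))
```

View pics/p8.png

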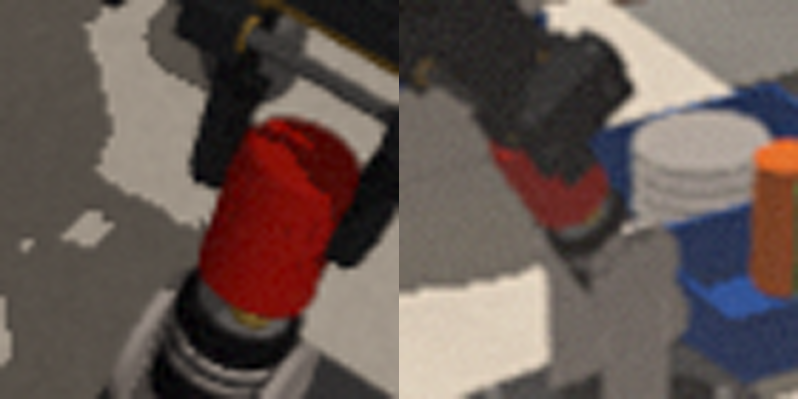

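Both views show the collar pushed back. The cap rests on the balls, with a yellow ball still showing below the mouth at (250,318). It has not clicked, so I'll keep pushing in small steps.

>>> step_arm(deltas=[0, 0, 1, 0, 0, 0, 1, 0, 0, 0.5, 0, 0, 0, 1, 0, 0, 0, 0, 0, 0, 1])

```text
time: 18.43
tcp_pos: [0.6208, 0.2102, 0.1848]
ee_rot: [-0.065, 0.965, 0.017, 0.255]
ft_force: [-8.7, -2.7, 16.2]
width: 0.0474
```

```bash
python3 st.py
```

```text
std mm [0.14 0.09 0.13] F [-10.87  -3.19  15.94]
t 18.5333 F tool [  2.3  -1.7 -19.8] T tool [ 0.15  0.63 -0.03] w 0.04751280880659601
to tip: (array([  2.4,  -0.1, -60.6]), array([0.0003, 0.0043, 0.0009]))
```

>>> step_arm(deltas=[0, 0, 1, 0, 0, 0, 1, 0, 0, 0.5, 0, 0, 0, 1, 0, 0, 0, 0, 0, 0, 1])

```text
time: 18.78
tcp_pos: [0.6211, 0.2104, 0.1823]
ee_rot: [-0.065, 0.965, 0.017, 0.254]
ft_force: [-4.4, -0.1, 7.6]
width: 0.0477
```

```bash
python3 st.py
```

```text
std mm [0.02 0.02 0.02] F [-6.21  0.17 11.31]
t 18.8833 F tool [  0.    0.4 -13.4] T tool [ 0.12  0.17 -0.01] w 0.047922845393115615
to tip: (array([  1.4,  -0.3, -63.1]), array([0.0007, 0.0028, 0.001 ]))
```

The push dropped from 19.8 to 13.4 N. A home cap at 15 mm of compression predicts 13.8 N, so that fits. I'll check by eye, then back off the spring with the cap still held.

>>> step_arm(deltas=[0, 0, -3, 0, 0, 0, 1, 0, 0, -3, 0, 0, 0, 1, 0, 0, -3, 0, 0, 0, 1, 0, 0, -2, 0, 0, 0, 1, 0, 0, 0, 0, 0, 0, 1, 0, 0, 0, 0, 0, 0, 1])

```text
time: 19.38
tcp_pos: [0.6157, 0.2097, 0.191]
ee_rot: [-0.065, 0.965, 0.017, 0.254]
ft_force: [-0.8, 0.5, 5.9]
width: 0.0476
```

```bash
python3 st.py;python3 - <<'E'
from h import *
cap('side','s9');cap('scene','sc9');cap('wrist','w9')
a=cv2.imread('pics/sc9.png')[245:315,265:335];b=cv2.imread('pics/s9.png')[115:185,255:325]
cv2.imwrite('pics/p9.png',np.hstack([cv2.resize(x,None,fx=5.7,fy=5.7,interpolation=cv2.INTER_CUBIC) for x in (a,b)]))
E
```

```text
std mm [0.01 0.01 0.02] F [-1.74  0.91  6.24]
t 19.4833 F tool [-1.5  1.3 -6.2] T tool [-0.01 -0.02  0.08] w 0.04769785475541875
to tip: (array([  1.3,  -0.3, -52.7]), array([0.0008, 0.0029, 0.0012]))
```

View pics/p9.png

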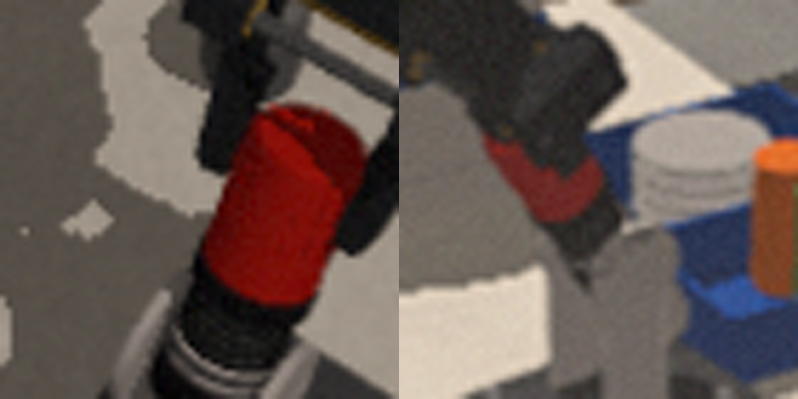

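The cap's mouth now meets the black collar with no ball or steel showing. I'll relieve the remaining spring travel, release, and withdraw along the axis.

>>> step_arm(deltas=[0, 0, -2, 0, 0, 0, 1, 0, 0, -1.4, 0, 0, 0, 1, 0, 0, 0, 0, 0, 0, 1, 0, 0, 0, 0, 0, 0, 1])

```text
time: 19.97
tcp_pos: [0.6141, 0.2095, 0.1936]
ee_rot: [-0.065, 0.965, 0.017, 0.254]
ft_force: [-0.3, 1.7, 5.6]
width: 0.0472
```

```bash
python3 st.py
```

```text
std mm [0.01 0.   0.01] F [0.94 1.61 5.47]
t 20.0667 F tool [-4.2  2.  -4.1] T tool [-0.16 -0.4   0.07] w 0.04753397364539161
to tip: (array([  1.1,  -0.3, -49.6]), array([0.0008, 0.0027, 0.0012]))
```

>>> step_arm(deltas=[-0.5, 0.2, 0, 0, 0, 0, 1, 0, 0, 0, 0, 0, 0, 0.8, 0, 0, 0, 0, 0, 0, 0.2, 0, 0, 0, 0, 0, 0, 0.2, 0, 0, 0, 0, 0, 0, 0.2, 0, 0, 0, 0, 0, 0, 0.2])

```text
time: 20.57
tcp_pos: [0.6125, 0.2087, 0.191]
ee_rot: [-0.065, 0.966, 0.016, 0.251]
ft_force: [-0.3, -0.3, 0.4]
width: 0.0702
```

```bash
python3 st.py
```

```text
std mm [0.09 0.03 0.12] F [-0.57 -0.32  0.11]
t 20.6667 F tool [ 0.1 -0.2 -0.6] T tool [-0.04  0.22 -0.03] w 0.07011818450676183
to tip: (array([ -0.8,   0. , -50.8]), array([-0.0005, -0.002 ,  0.0014]))
```

>>> step_arm(deltas=[0, 0, -15, 0, 0, 0, 0.2, 0, 0, -20, 0, 0, 0, 0.2, 0, 0, -25, 0, 0, 0, 0.2, 0, 0, -30, 0, 0, 0, 0.2, 0, 0, -30, 0, 0, 0, 0.2, 0, 0, -30, 0, 0, 0, 0.2, 0, 0, 0, 0, 0, 0, 0.2, 0, 0, 0, 0, 0, 0, 0.2])

```text
time: 21.33
tcp_pos: [0.5413, 0.1999, 0.3262]
ee_rot: [-0.065, 0.965, 0.017, 0.255]
ft_force: [-0.2, -0.8, -0.2]
width: 0.0702
```

>>> step_arm(deltas=[-20, 0, -5, 0, 0, 0, 0.2, -30, 0, -5, 0, 0, 0, 0.2, -30, 0, -5, 0, 0, 0, 0.2, 0, 0, 0, 0, 0, 0, 0.2, 0, 0, 0, 0, 0, 0, 0.2, 0, 0, 0, 0, 0, 0, 0.2])

```text
time: 21.83
tcp_pos: [0.6018, 0.2074, 0.3723]
ee_rot: [-0.065, 0.966, 0.016, 0.25]
ft_force: [-0.2, 0.1, -0.2]
width: 0.0706
```

Run:
```python
from h import *
print(cur()[:3,3])
cap('side','s10');cap('scene','sc10');cap('wrist','w10')
a=cv2.imread('pics/sc10.png')[245:315,265:335];b=cv2.imread('pics/s10.png')[115:185,255:325]
c=load('sc10');d=load('s10');axp=axis(29.3,187.6);tip=np.array([.6034,.2077,.2088])
for nm,dt in [('p10',0)]:
    A=[cv2.resize(x,None,fx=5.7,fy=5.7,interpolation=cv2.INTER_CUBIC) for x in (a,b)]
    Rm=toolR(axp,97.6);t=np.linspace(0,2*np.pi,50)
    for img,cc,off in [(A[0],c,(265,245)),(A[1],d,(255,115))]:
        for h,r in [(0,.025),(.062,.024)]:
            P=tip-.048*axp+h*axp+r*(np.cos(t)[:,None]*Rm[:,0]+np.sin(t)[:,None]*Rm[:,1])
            q=(proj(cc,P)-off+.5)*5.7-.5;cv2.polylines(img,[q.astype(int)],True,(255,255,0),1)
    cv2.imwrite('pics/p10.png',np.hstack(A))
# change vs the start
for f,g in [('scene0','sc10'),('side0','s10')]:
    x=cv2.absdiff(cv2.imread(f'pics/{f}.png'),cv2.imread(f'pics/{g}.png')).max(2);print(f,(x>40).sum())
```

```text
[0.60178969 0.20744499 0.37233867]
scene0 21432
side0 32392
```

View pics/p10.png

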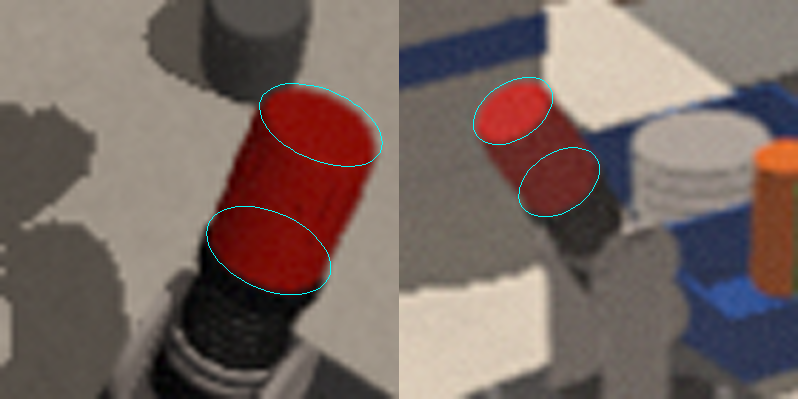

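View pics/sc10.png

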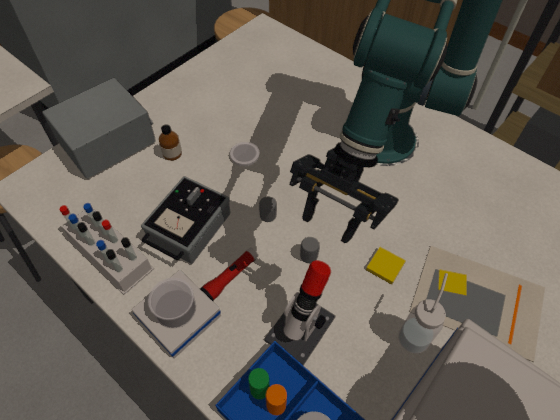

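View pics/w10.png

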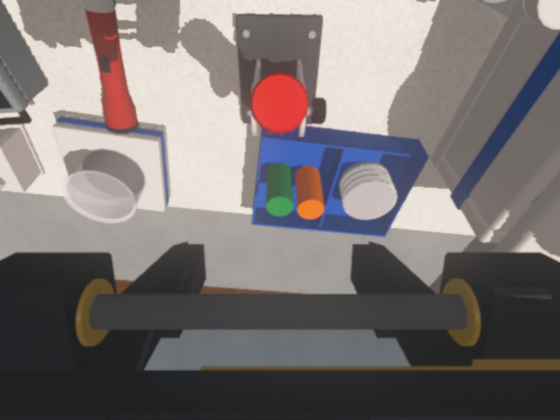

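Both views agree: the cap's top sits on the circle predicted for a home cap on the original axis, so the aim has held. The other objects are where they were, and the gripper is clear. I'll hand in.

Run:
```python
from rig import ctrl
print(ctrl.finish_job())
```

```text
the job is handed in; nothing more can be done
None
```

The selector is at off and the red cap is fully home on the probe. I handed the job in at about 22 s of robot time, and it reports no verdict.

- **Selector:** I turned it 90° anticlockwise, the shorter way. A close wrist picture then showed the white pointer line aimed at the red dot.
- **Cap:** I took the red cap (not the two grey look-alikes) and slid it on along the probe's axis, tilted about 29°. The push peaked at about 20 N and dropped to 13 N at the click, which fits a cap fully home. I eased the spring back before letting go.
- **Last checks:** In both fixed views the cap lies within about a pixel (2–3 mm) of where a home cap on the original axis should be, so the aim looks unchanged. No steel or balls show above the collar, and nothing else appears to have moved. The gripper was clear, with no force on it.
- **What did not agree fully:** The measured tool position drifted up to 2.6 mm sideways from the planned axis during the push. Side forces stayed around 2 N then, and reached about 4 N just before release, well below what should turn the probe. My estimates of the probe's tilt ranged from 28.5° to 30°, and I used 29.3°.

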